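# Fetch the straightedge from under the paper weights

### The job

The brass straightedge lies in the wooden tray underneath the three paper weights. First move all three weights onto the cork mat, leaving the straightedge where it is; then take out the straightedge and lay it on the grey board, centred on the black strip and in line with it, and only when it lies there put each weight back across the tray at the home of its own colour, centred and square between its two bands. Leave the amber jar where it stands.

Things in the scene. Friction and masses are not known exactly. Their poses are not given: they have to be found in the camera images.
- straightedge: brass straightedge, bar 226 long x 22 wide x 12 high (0.2 to 0.45 kg), flat in the sunk channel along the wooden tray, under the three weights. Origin: centre of its underside; x along its length. The channel is 250 x 80; its floor is at the bar's underside, its side ledges rise 16 above that, so fingers opened to about 40 fit down beside the bar once the weights are gone.
- mat: side area: empty cork mat, 260 (x) x 150 (y), 4 thick, fixed on the table. Origin: centre of its underside (table top); its top is 4 above. Room for three weights side by side at 80 spacing along x, each lying across it.
- board: grey board, fixed, 260 long (x), 4 thick, with a black strip 244 x 44 marked on it lengthwise. Origin: directly below the centre of the black strip, at the board's underside; x along the strip; its top surface is 4 above the origin. The board reaches from y = -40 to y = +90; the jar and a small white eraser stand on the +y part.
- jar: small closed amber glass jar with white cap, 48 diameter, 50 high, standing on the grey board near one end, about 60 to the side of the black strip's centre line. Origin: centre of its underside. To be left alone.
- red_weight: red paper weight: base block 46 (x) x 120 (y) x 20 high, on its middle an upright grip block 26 (x) x 60 (y) x 34 high, so 54 high in all; 0.4 to 0.75 kg. Origin: centre of its underside; z up. Grip the upright block from above across its 26 mm. At the start it lies across the tray's channel on both ledges, at its own home, 29 from the next weight's base.
- red_home: home of the red weight: two red bands, 46 wide, on the tray's ledges and side walls. Origin: midway between them at ledge-top height (20 above the table), where the weight's underside centre belongs; x along the tray, y across it (the weight's length goes along y). Homes are 75 apart along x. Tray inside 250 (x) x 150 (y), walls 6 thick, rising 14 above the ledges.
- blue_weight: blue paper weight: base block 46 (x) x 120 (y) x 20 high, on its middle an upright grip block 26 (x) x 60 (y) x 34 high, so 54 high in all; 0.4 to 0.75 kg. Origin: centre of its underside; z up. Grip the upright block from above across its 26 mm. At the start it lies across the tray's channel on both ledges, at its own home, 29 from the next weight's base.
- blue_home: home of the blue weight: two blue bands, 46 wide, on the tray's ledges and side walls. Origin: midway between them at ledge-top height (20 above the table), where the weight's underside centre belongs; x along the tray, y across it (the weight's length goes along y). Homes are 75 apart along x. Tray inside 250 (x) x 150 (y), walls 6 thick, rising 14 above the ledges.
- green_weight: green paper weight: base block 46 (x) x 120 (y) x 20 high, on its middle an upright grip block 26 (x) x 60 (y) x 34 high, so 54 high in all; 0.4 to 0.75 kg. Origin: centre of its underside; z up. Grip the upright block from above across its 26 mm. At the start it lies across the tray's channel on both ledges, at its own home, 29 from the next weight's base.
- green_home: home of the green weight: two green bands, 46 wide, on the tray's ledges and side walls. Origin: midway between them at ledge-top height (20 above the table), where the weight's underside centre belongs; x along the tray, y across it (the weight's length goes along y). Homes are 75 apart along x. Tray inside 250 (x) x 150 (y), walls 6 thick, rising 14 above the ledges.

How it is judged:
By the outcome, as a careful person would: the job done as asked, in the order asked, and still so for the second after the job is handed in, with the robot touching nothing.
It also fails if it takes over 144 s, if anything falls off the work surface, if the arm or the gripper's body presses on something with over 40 N, if the wrist force passes 120 N, or if a joint passes its speed limit or range.

### The arm

A 6-joint arm with a two-finger parallel gripper is mounted at the origin on the work surface. World frame = base frame: x ahead of the robot, y to its left, z up, the work surface at z = 0. Lengths are in m, angles in rad, forces in N, time in s.
With the tool pointing down it reaches from about 0.375 to 0.975 m from the base axis. Payload 3.8 kg.
Tool frame: the origin (TCP) lies midway between the tips of the shut fingers; the grasp point (between the pads) lies 19 mm behind it; z points along the fingers, y is the direction in which the jaws open and shut (so a half turn about z gives the same grasp; the last joint's range is limited). The gripper opens to 88 mm and grips with 3 to 60 N. Pads are 18 mm wide; open, the fingers measure 123 mm over their backs; the gripper's body (75 mm by 187 mm) begins 45 mm behind the grasp point.
Start: joints at [1.229, 0.264, 1.604, -0, 1.274, -0.037], TCP at [0.203, 0.644, 0.239] pointing down, gripper open.
Joint ranges: [-2.63, 2.63], [-0.94, 2.18], [0.31, 2.57], [-1.31, 4.45], [0, 2.66], [-2.55, 2.55]. Speed limits (rad/s): [2.57, 2.57, 3.14, 3.14, 3.14, 3.14].

### API

Orientations are given as [roll, pitch, yaw] about the fixed x, y, z axes, in that order (R = Rz(yaw) Ry(pitch) Rx(roll)).
In Python, from rig import * gives the robot as it stands.
- The arm moves only by the tool jog_arm, never from a script. Its argument "rows" is a list that holds one entry, the list of rows, each a list of 7 numbers: the opening, from 0 (shut) to 1 (fully open), then the shift along the tool's x, y, z in mm, then the turn, a rotation vector about the tool's x, y, z in rad. In form: [[[claw, tx, ty, tz, ax, ay, az], ...]]. A call has 1 to 20 rows; each row is the pose to reach, as a shift and turn from the pose commanded when the call began, along the tool's axes at that moment; what a row does not reach only later rows make up. A row lasts 1/10 s, in which the tool goes at most 50 mm and 8.59 degrees, less where a joint would pass 70% of its speed; a pose out of reach is approached as far as the arm can. A call with a gripper value outside its range is refused whole. The fingers move at their own pace and stop on an object; "grip_force" is the grip in N (left out, the last holds). Time passes only in rows, so rows that repeat a pose let the fingers close. It gives the time, the measured TCP pose, the force and the opening at its end, in the units of the state.
- read_state(): the state, without advancing time (a new reading comes with each control period).
- snapshot(name): name is "side" or "top"; returns a dict with "color" (480x640x3 uint8, blue, green, red), "fx", "fy", "cx", "cy" (pixels), "k1" (the pictures are not rectified: a ray, as slopes to the right and down, at radius r is drawn at 1 + k1 r^2 times it, then the intrinsics apply), "position" and "orientation" of the camera in the world. Camera axes: x right, y up, looking along -z (the intrinsics and any distortion apply to the point x, -y, -z); pixel columns grow to the right and rows downward; lengths in m; the calibration is good to about 2 mm. A picture is of the moment at which its call begins. There is no depth.
- job_done(): hands the job in, once; it reports no verdict.
Trained networks look in a picture, given as the dict that the camera call returned (one of the last four; its "shot" number tells which), for a name from the list of things; names that differ only in an ending like _2 or _b are one class to them, and where a whole thing is asked for, a point or a joint stands for the part that bears it (a point fixed in the world has none). Each returns a list of dicts, best first, with "confidence" (0 to 1); they miss things now and then, are a little off and sometimes report something else, mostly with a low value. They report only what shows in the picture. A call takes as long as a camera call.
- look_for(picture, label): "xy" ([column, row] in pixels, amid what is visible of it).
- place_of(picture, label): "xy" ([column, row] in pixels: a listed point, or the origin of a listed thing).
The state is a dict: "time_s": time; "joint_positions": joint angles; "joint_vel": joint speeds; "joint_efforts": joint torques, N m; "tool_pos": TCP position; "eef_rot": TCP orientation; "wrist_force": force on the tool from outside, world axes, zero at the start; "moment": the same for the moment, N m; "opening": finger opening in m.
Only numpy, scipy, OpenCV 4.12 (cv2) and the standard library are available. Lean on these libraries where they do the work, as an engineer would, in place of code of your own. Each camera call takes 0.05 s, during which the arm holds its last target.

## Working session

There is one attempt and no reset: what is moved stays moved. The work goes in short steps, Python scripts to look and compute and a tool call to move; the robot and the scene stay as the last step left them, time stands still between calls to the robot, and variables do not carry over. Pictures are saved under pics/ and viewed, and the job is handed in when it is done.

Besides the shell and the picture viewer there is one more tool, called after ">>>" as name(argument=value, ...), one argument or row to a line, values as JSON. jog_arm: Moves the arm, as the interface text tells. Its arguments: {"type":"object","properties":{"rows":{"type":"array"},"grip_force":{"type":"number"}},"required":["rows"]}

```bash
ls -la; mkdir -p pics
python3 - <<'E'
from rig import *
import cv2
print(read_state())
for n in ("side","top"):
    p=snapshot(n); cv2.imwrite(f"pics/{n}0.png",p["color"])
    print({k:v for k,v in p.items() if k!="color"})
    for l in ["straightedge","mat","board","jar","red_weight","red_home","blue_weight","blue_home","green_weight","green_home"]:
        print(l,[(r["xy"],r["confidence"]) for r in place_of(p,l)][:2])
E
```

```text
total 12
drwxr-xr-x  3 agent agent 4096 Dec  7 02:19 .
drwxr-xr-x 23 root  root  4096 Dec  7 02:19 ..
drwxr-xr-x  2 agent agent 4096 Dec  7 02:19 pics
{'time_s': 0.0, 'joint_positions': array([ 1.22906617e+00,  2.64731312e-01,  1.60536688e+00, -6.83672615e-06,
        1.27367423e+00, -3.69166174e-02]), 'joint_vel': array([ 9.10427864e-04,  1.43928812e-03,  1.74275428e-03,  5.40656888e-05,
       -1.74786783e-03,  6.64469759e-04]), 'joint_efforts': array([ 6.09844301e-05, -5.02092719e+01, -3.56887472e+01,  7.27309822e-02,
        2.90677382e-02, -1.43925490e-04]), 'tool_pos': array([0.20235711, 0.6432183 , 0.23740655]), 'eef_rot': array([-3.13941413e+00, -7.39229223e-05,  2.83678104e+00]), 'wrist_force': array([ 0.26432481,  0.1318414 , -0.03115345]), 'moment': array([0.01020391, 0.0308094 , 0.02772541]), 'opening': 0.0881806662811172}
{'fx': 478.35233957199745, 'fy': 478.35233957199745, 'cx': 315.06866132074884, 'cy': 236.84167724165286, 'k1': -0.10261465418008404, 'position': array([ 0.17409552, -0.51786819,  0.5544661 ]), 'orientation': array([ 0.86852501, -0.01574375, -0.61032553]
[... 243 characters left out ...]
0.59)]
blue_home []
green_weight [([430.3, 328.4], 0.92)]
green_home []
{'fx': 473.8293576873344, 'fy': 473.8293576873344, 'cx': 324.1731296981737, 'cy': 243.08350166164823, 'k1': 0.009267765586109119, 'position': array([0.34788662, 0.00608258, 0.87950029]), 'orientation': array([ 0.21643726, -0.00610725, -1.5619313 ]), 'shot': 2}
straightedge [([472.4, 266.2], 0.94)]
mat [([333.4, 252.7], 0.87)]
board [([173.0, 270.9], 0.97)]
jar [([148.3, 220.7], 0.85), ([176.3, 272.1], 0.67)]
red_weight [([488.5, 308.9], 0.66)]
red_home [([483.4, 268.3], 0.64)]
blue_weight [([483.7, 270.0], 0.82)]
blue_home []
green_weight [([470.2, 234.9], 0.93), ([474.4, 265.3], 0.24)]
green_home [([468.2, 230.5], 0.4)]
```

View pics/top0.png

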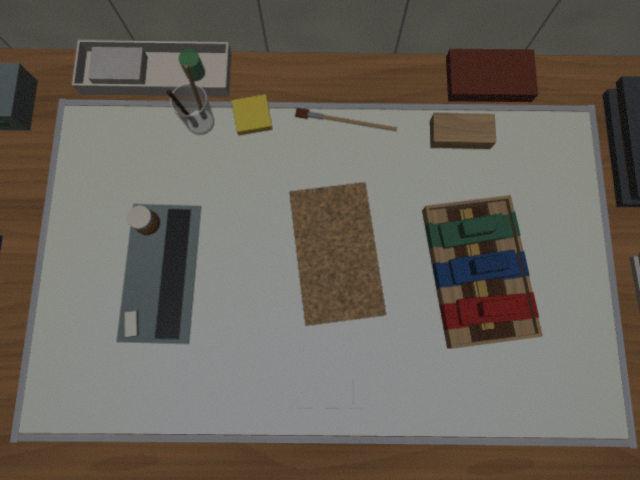

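View pics/side0.png

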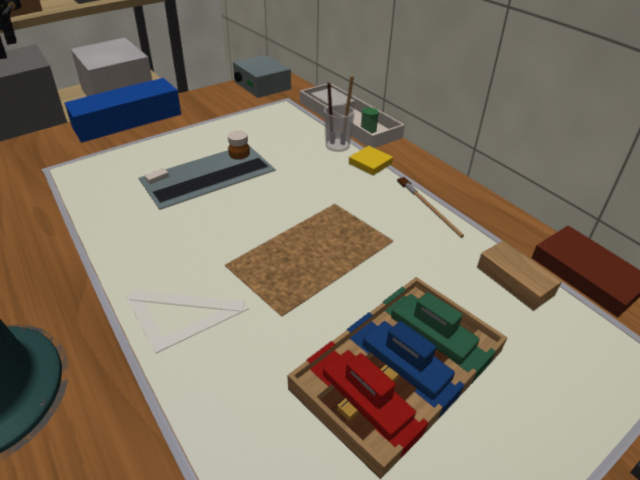

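```bash
cat > h.py <<'E'
import numpy as np, cv2
from scipy.spatial.transform import Rotation as R
from scipy.optimize import least_squares
def proj(p,P):
    P=np.atleast_2d(np.asarray(P,float))
    M=R.from_euler('xyz',p["orientation"]).as_matrix()
    c=(P-p["position"])@M
    u=c[:,0]/-c[:,2]; v=-c[:,1]/-c[:,2]
    s=1+p["k1"]*(u*u+v*v)
    return np.c_[p["fx"]*u*s+p["cx"],p["fy"]*v*s+p["cy"]]
def ray(p,xy,z):
    K=np.array([[p["fx"],0,p["cx"]],[0,p["fy"],p["cy"]],[0,0,1]])
    q=cv2.undistortPoints(np.array([[xy]],float),K,np.array([p["k1"],0,0,0,0.])).ravel()
    # refine for exact model
    uv=np.array([(xy[0]-p["cx"])/p["fx"],(xy[1]-p["cy"])/p["fy"]])
    d=np.array([q[0],-q[1],-1]); M=R.from_euler('xyz',p["orientation"]).as_matrix()
    d=M@d; t=(z-p["position"][2])/d[2]
    return p["position"]+t*d
def save(p,name): 
    import pickle; cv2.imwrite(f"pics/{name}.png",p["color"]); pickle.dump(p,open(f"pics/{name}.pkl","wb"))
def crop(p,name,x0,y0,x1,y1,s,g=1.8):
    c=p["color"][y0:y1,x0:x1]; c=np.clip(255*(c/255.)**(1/g),0,255).astype(np.uint8)
    c=cv2.resize(c,None,fx=s,fy=s,interpolation=cv2.INTER_CUBIC); cv2.imwrite(f"pics/{name}.png",c)
def rect(x,y,yaw,L,W,z):
    c,s=np.cos(yaw),np.sin(yaw)
    a=np.array([[L/2,W/2],[L/2,-W/2],[-L/2,-W/2],[-L/2,W/2]])
    return np.c_[a@np.array([[c,s],[-s,c]])+[x,y],np.full(4,z)]
E
python3 - <<'E'
from rig import *
from h import *
for n in("top","side"):
    p=snapshot(n); save(p,n+"1")
    if n=="top": crop(p,"t_tray",410,180,560,360,4); crop(p,"t_board",105,190,215,355,4);crop(p,"t_mat",270,170,400,340,3)
    print(n,{l:ray(p,place_of(p,l)[0]["xy"],z).round(4) for l,z in [("mat",0),("board",0),("jar",.004)]})
E
```

```text
top {'mat': array([ 0.5173, -0.0171,  0.    ]), 'board': array([0.484 , 0.2841, 0.    ]), 'jar': array([0.5783, 0.3397, 0.004 ])}
side {'mat': array([ 0.5228, -0.0153,  0.    ]), 'board': array([0.4782, 0.2818, 0.    ]), 'jar': array([0.5747, 0.3386, 0.004 ])}
```

View pics/t_tray.png

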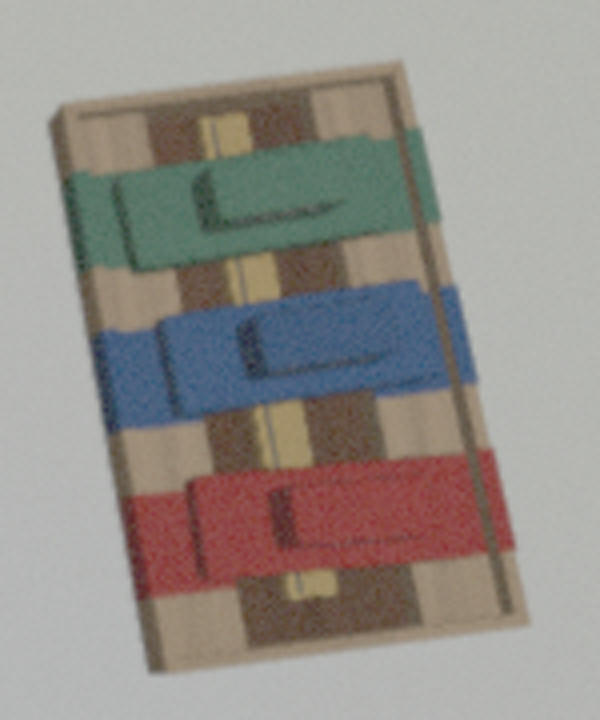

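View pics/t_board.png

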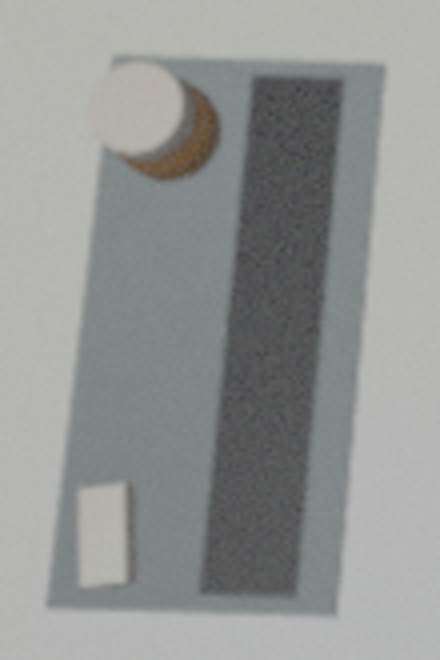

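View pics/t_mat.png

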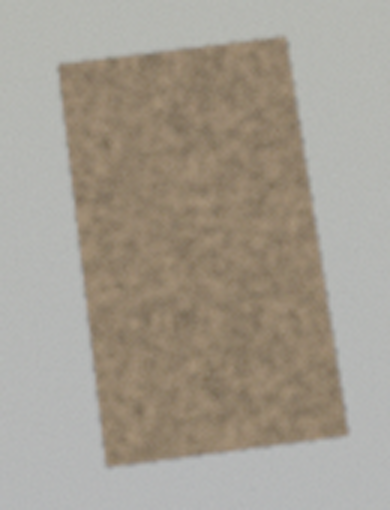

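```bash
cat >> h.py <<'E'
from scipy.ndimage import map_coordinates, gaussian_filter
def prep(p,sig=1.0):
    return [gaussian_filter(p["color"][...,i].astype(float),sig) for i in range(3)]
def world(segs,q):
    x,y,yaw=q; c,s=np.cos(yaw),np.sin(yaw); S=np.asarray(segs,float).copy()
    X=S[...,0]*c-S[...,1]*s+x; Y=S[...,0]*s+S[...,1]*c+y
    S[...,0]=X;S[...,1]=Y; return S
def edges(p,ims,segs,q,w,n=40,trim=.06):
    """for each sample on segs: image pt, normal, offset found"""
    out=[]
    W=world(segs,q)
    for a,b in W:
        t=np.linspace(trim,1-trim,n)[:,None]; pts=proj(p,a+(b-a)*t)
        d=pts[-1]-pts[0]; d/=np.linalg.norm(d); nn=np.array([-d[1],d[0]])
        ss=np.arange(-w,w+.01,.25)
        g=0
        prof=[]
        for im in ims:
            xy=pts[:,None,:]+ss[None,:,None]*nn
            pr=map_coordinates(im,[xy[...,1],xy[...,0]],order=1,mode='nearest')
            prof.append(np.gradient(pr,axis=1))
        g=np.sqrt(sum(x**2 for x in prof))
        k=g.argmax(1); ok=(k>0)&(k<len(ss)-1)&(g.max(1)>0.6)
        kk=np.clip(k,1,len(ss)-2); i=np.arange(n)
        a0,a1,a2=g[i,kk-1],g[i,kk],g[i,kk+1]; den=a0-2*a1+a2
        off=ss[kk]+np.where(np.abs(den)>1e-9,.5*(a0-a2)/den,0)*.25
        out.append((t.ravel(),off,ok,nn,pts))
    return out
def fit(p,segs,q,ws=(6,4,2.5),verbose=False,dof=3):
    """p: picture or list of pictures (with own seg lists) """
    ps=p if isinstance(p,list) else [p]; sg=segs if isinstance(p,list) else [segs]
    IM=[prep(x) for x in ps]; q=np.array(q,float)
    for w in ws:
        for it in range(3):
            tgt=[]
            for pp,s,im in zip(ps,sg,IM):
                for (t,off,ok,nn,pts),seg in zip(edges(pp,im,s,q,w),np.asarray(s,float)):
                    if ok.sum()<8: continue
                    med=np.median(off[ok]); ok=ok&(abs(off-med)<2)
                    loc=seg[0]+(seg[1]-seg[0])*t[:,None]
                    tgt.append((pp,loc[ok],nn,(pts+off[:,None]*nn)[ok]))
            def f(qq):
                r=[]
                for pp,loc,nn,pt in tgt:
                    r.append((proj(pp,world(loc,qq))-pt)@nn)
                return np.concatenate(r)
            s=least_squares(f,q,loss='soft_l1',f_scale=.5,x_scale=[.01,.01,.05]); q=s.x
    r=f(q)
    if verbose: print("   per-edge",[ (round(float(np.median((proj(pp,world(loc,q))-pt)@nn)),2),len(pt)) for pp,loc,nn,pt in tgt])
    return q,np.sqrt(np.mean(r**2)),len(r)
def rsegs(L,W,z,cx=0,cy=0,which=(0,1,2,3)):
    c=[[cx+L/2,cy+W/2,z],[cx+L/2,cy-W/2,z],[cx-L/2,cy-W/2,z],[cx-L/2,cy+W/2,z]]
    return [[c[i],c[(i+1)%4]] for i in which]
def load(n):
    import pickle; return pickle.load(open(f"pics/{n}.pkl","rb"))
E
python3 - <<'E'
from h import *
T=load("top1");S=load("side1")
def go(name,segT,segS,q):
    for n,a,b in (("top",T,segT),("side",S,segS),("both",[T,S],[segT,segS])):
        r=fit(a,b if n!="both" else b,q,verbose=True) if n!="both" else fit([T,S],[segT,segS],q,verbose=True)
        print(name,n,r[0].round(4),"rms",round(r[1],2),r[2])
go("mat",rsegs(.26,.15,.004),rsegs(.26,.15,.004),[.52,-.016,.1])
go("strip",rsegs(.244,.044,.004),rsegs(.244,.044,.004),[.481,.283,-.07])
a=ray(T,[410+55/4,180+108/4],.034);b=ray(T,[410+402/4,180+62/4],.034);c=ray(T,[410+528/4,180+625/4],.034);d=ray(T,[410+150/4,180+672/4],.034)
print(a,b,c,d,np.linalg.norm(a-b),np.linalg.norm(a-d))
m=(a+b+c+d)/4; yaw=np.arctan2(*(a+b-c-d)[[1,0]])
go("tray",rsegs(.262,.162,.034),rsegs(.262,.162,.034),[m[0],m[1],yaw])
E
```

```text
per-edge [(-0.26, 40), (-0.12, 40), (-0.13, 40), (-0.12, 40)]
mat top [ 0.5252 -0.0198  0.1391] rms 0.3 160
   per-edge [(-0.05, 40), (0.08, 40), (-0.01, 40), (0.14, 40)]
mat side [ 0.5252 -0.0201  0.1392] rms 0.14 160
   per-edge [(-0.18, 40), (-0.13, 40), (-0.13, 40), (-0.11, 40), (-0.06, 40), (0.18, 40), (-0.02, 40), (0.07, 40)]
mat both [ 0.5252 -0.0199  0.1391] rms 0.24 320
   per-edge [(2.25, 8), (-0.11, 40), (-0.01, 40), (-0.13, 40)]
strip top [ 0.4755  0.2835 -0.0194] rms 0.65 128
   per-edge [(0.01, 40), (0.03, 40), (-0.02, 40)]
strip side [ 0.4746  0.2857 -0.0188] rms 0.15 120
   per-edge [(0.13, 40), (-0.44, 40), (-0.38, 40), (-0.41, 40), (0.14, 40), (0.4, 40)]
strip both [ 0.4749  0.284  -0.0201] rms 0.4 240
[ 0.60443676 -0.1820092   0.034     ] [ 0.62850372 -0.34506477  0.034     ] [ 0.37058607 -0.38059945  0.034     ] [ 0.34878662 -0.21406256  0.034     ] 0.16482213277930194 0.25765172550170984
   per-edge [(-0.14, 40), (0.93, 19), (-0.14, 40), (0.3, 40)]
tray top [ 0.4883 -0.2753  0.139 ] rms 0.46 139
   per-edge [(-0.18, 40), (-0.02, 39), (-0.13, 40), (-0.18, 36)]
tray side [ 0.491  -0.2877  0.1414] rms 0.23 155
   per-edge [(-0.39, 40), (0.89, 40), (0.14, 40), (-0.17, 14), (0.01, 40), (0.08, 30), (-0.43, 40), (1.0, 40)]
tray both [ 0.4898 -0.282   0.1403] rms 0.56 284
```

```bash
cat > draw.py <<'E'
from h import *
def draw(p,items,name,box,s):
    x0,y0,x1,y1=box; c=p["color"][y0:y1,x0:x1]; c=np.clip(255*(c/255.)**(1/1.8),0,255).astype(np.uint8)
    c=cv2.resize(c,None,fx=s,fy=s,interpolation=cv2.INTER_CUBIC)
    for segs,q,col in items:
        for a,b in world(segs,q):
            pa=(proj(p,a)[0]+.5-[x0,y0])*s; pb=(proj(p,b)[0]+.5-[x0,y0])*s
            cv2.line(c,tuple(int(v) for v in pa.round()),tuple(int(v) for v in pb.round()),col,1)
    cv2.imwrite(f"pics/{name}.png",c)
E
python3 - <<'E'
from draw import *
T=load("top1");S=load("side1")
tr=rsegs(.262,.162,.034)
for q0 in ([.488,-.2804,.139],):
  for nm,a,b in (("top",T,tr),("side",S,tr),("both",[T,S],[tr,tr])):
    r=fit(a,b,q0,ws=(2.5,1.5),verbose=True); print("tray",nm,r[0].round(4),r[1])
    if nm=="both": qt=r[0]
st=rsegs(.244,.044,.004)
for q0 in ([.478,.283,-.02],):
  for nm,a,b in (("top",T,st),("side",S,st),("both",[T,S],[st,st])):
    r=fit(a,b,q0,ws=(4,2,1.5),verbose=True); print("strip",nm,r[0].round(4),r[1])
    if nm=="both": qs=r[0]
G=(0,255,0)
base=rsegs(.046,.12,.04)
grip=rsegs(.026,.06,.074)
its=[(tr,qt,G),(rsegs(.25,.15,.034),qt,(0,255,255))]
for k,cx in enumerate((-.075,0,.075)):
    its+=[(rsegs(.046,.12,.04,cx),qt,(255,255,0)),(rsegs(.026,.06,.074,cx),qt,(255,0,255))]
draw(T,its,"d1",(410,180,560,360),4); draw(S,its,"d2",(270,260,530,480),3)
draw(T,[(st,qs,G),(rsegs(.26,.13,.004,0,.025),qs,(0,255,255))],"d3",(105,190,215,355),3)
E
```

```text
per-edge [(-0.14, 40), (0.43, 39), (-0.13, 40), (0.31, 40)]
tray top [ 0.4893 -0.2829  0.1398] 0.39832501633918377
   per-edge [(-0.18, 40), (0.49, 39), (-0.14, 40), (0.67, 40)]
tray side [ 0.4901 -0.2816  0.1407] 0.4127801705154084
   per-edge [(-0.39, 40), (0.79, 35), (0.14, 40), (-0.11, 40), (0.01, 40), (0.07, 39), (-0.43, 40), (0.99, 37)]
tray both [ 0.4898 -0.282   0.1404] 0.5211972639592333
   per-edge [(1.13, 9), (-0.13, 40), (-0.02, 40), (-0.11, 40)]
strip top [ 0.4755  0.2835 -0.0194] 0.4518861622753908
   per-edge [(-0.0, 40), (0.03, 40), (-0.02, 40)]
strip side [ 0.4746  0.2857 -0.019 ] 0.1481435941057066
   per-edge [(1.24, 10), (0.13, 40), (-0.37, 40), (-0.38, 40), (-0.41, 40), (0.23, 40), (0.4, 40)]
strip both [ 0.475   0.284  -0.0203] 0.46259868676351995
```

View pics/d1.png

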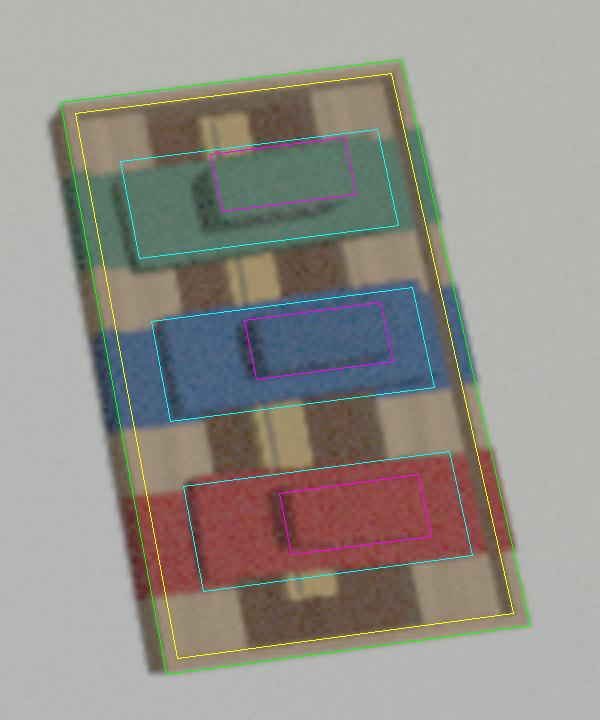

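View pics/d2.png

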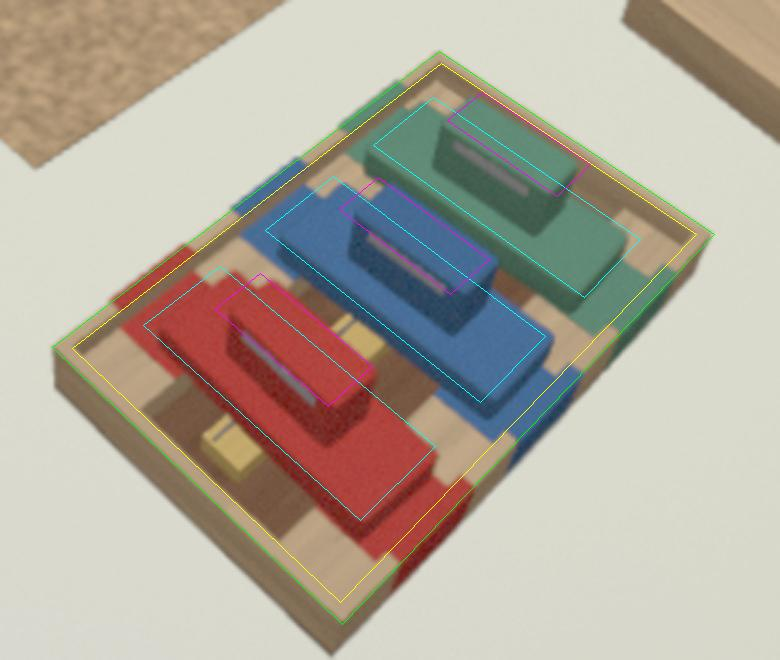

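View pics/d3.png

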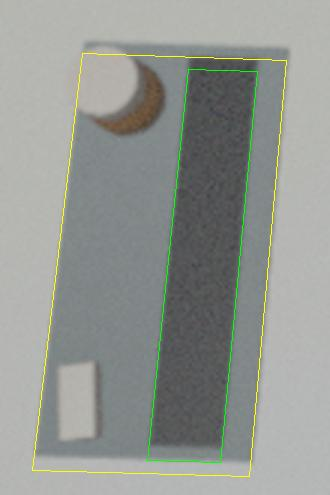

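```bash
cat > fitw.py <<'E'
from draw import *
# segments of weight for a picture given z of underside
def wsegs(z):
    s=[]
    s+=[[[ .023,-.036,z+.02],[ .023,.036,z+.02]],[[-.023,-.036,z+.02],[-.023,.036,z+.02]]]
    return s
def gsegs(z): return rsegs(.026,.06,z+.054)
def allsegs(z): return rsegs(.046,.12,z+.02)+rsegs(.026,.06,z+.054)
E
python3 - <<'E'
from fitw import *
T=load("top1");S=load("side1")
st=rsegs(.244,.044,.004)
for nm,a,b in (("top",T,st),("side",S,st),("both",[T,S],[st,st])):
    r=fit(a,b,[.484,.284,-.02],ws=(4,2,1.5),verbose=True); print("strip",nm,r[0].round(4),r[1])
    if nm=="both": qs=r[0]
qt=np.array([.4898,-.2820,.1404]); G=(0,255,0)
iT=[(st,qs,G)];iS=[]
for k,cx in zip("rbg",(-.075,0,.075)):
    x0=qt+[cx*np.cos(.14)-.006,cx*np.sin(.14)-.001,0]
    for nm,a,b in (("top",T,allsegs(.02)),("side",S,allsegs(.02)),("both",[T,S],[allsegs(.02)]*2)):
        r=fit(a,b,x0,ws=(4,2.5,1.5),verbose=True)
        d=r[0][:2]-qt[:2]; c,s=np.cos(qt[2]),np.sin(qt[2])
        print(k,nm,r[0].round(4),round(r[1],2),"in tray",(d@np.array([[c,-s],[s,c]])).round(4))
    iT+=[(allsegs(.02),r[0],G)]
draw(T,iT,"d1",(410,180,560,360),4); draw(S,iT,"d2",(270,260,530,480),3);draw(T,iT,"d3",(105,190,215,355),3)
E
```

```text
per-edge [(0.12, 40), (-0.13, 40), (0.01, 40), (-0.13, 40)]
strip top [ 0.4831  0.2834 -0.0177] 0.2786641233930762
   per-edge [(0.62, 18), (0.0, 40), (0.13, 40), (0.07, 40)]
strip side [ 0.4842  0.2855 -0.0186] 0.3351157702930569
   per-edge [(-0.12, 40), (0.13, 40), (0.13, 40), (-0.37, 40), (0.88, 21), (-0.49, 40), (-0.19, 40), (0.42, 40)]
strip both [ 0.4835  0.2838 -0.0182] 0.44620825516687357
   per-edge [(-0.22, 40), (0.92, 25), (-0.09, 40), (0.11, 39), (-0.1, 13), (0.55, 8), (-0.92, 10), (0.35, 40)]
r top [ 0.4175 -0.2973  0.094 ] 0.6 in tray [-0.0737 -0.005 ]
   per-edge [(-0.14, 18), (-0.19, 36), (-0.44, 40), (-0.76, 14), (-0.27, 39), (-0.05, 40), (0.21, 40), (-0.67, 22)]
r side [ 0.4175 -0.2956  0.0901] 0.45 in tray [-0.0735 -0.0034]
   per-edge [(-0.36, 40), (0.13, 38), (-0.63, 38), (0.26, 14), (-0.88, 14), (-0.4, 40), (-0.1, 20), (-0.52, 37), (-0.42, 40), (-0.52, 16), (-0.25, 40), (-0.37, 40), (0.18, 40), (-0.67, 22)]
r both [ 0.4175 -0.296   0.091 ] 0.54 in tray [-0.0735 -0.0037]
   per-edge [(-0.0, 39), (0.06, 33)]
b top [ 0.479  -0.2796  0.193 ] 0.33 in tray [-0.0104  
[... 208 characters left out ...]
-0.21, 18), (0.45, 28), (-0.29, 15), (0.71, 20), (0.37, 23), (-0.46, 25), (-0.48, 24), (0.4, 24)]
b both [ 0.4857 -0.2895  0.2375] 0.64 in tray [-0.0051 -0.0069]
   per-edge [(-0.43, 40), (0.37, 26), (-0.1, 40), (0.86, 34), (-0.05, 39), (0.08, 40)]
g top [ 0.561  -0.2708  0.1766] 0.55 in tray [0.0721 0.0011]
   per-edge [(0.78, 21), (-0.18, 34), (-0.04, 26), (-0.01, 33), (0.23, 38), (-0.74, 26)]
g side [ 0.5527 -0.2702  0.1421] 0.51 in tray [0.0639 0.0028]
   per-edge [(-0.55, 39), (0.27, 23), (-0.59, 37), (0.83, 35), (0.13, 39), (-0.57, 40), (-0.32, 18), (-0.83, 35), (0.08, 40), (-0.53, 10), (-0.67, 39), (-0.27, 40), (-0.28, 38)]
g both [ 0.561  -0.2698  0.1691] 0.57 in tray [0.0722 0.0021]
```

View pics/d1.png

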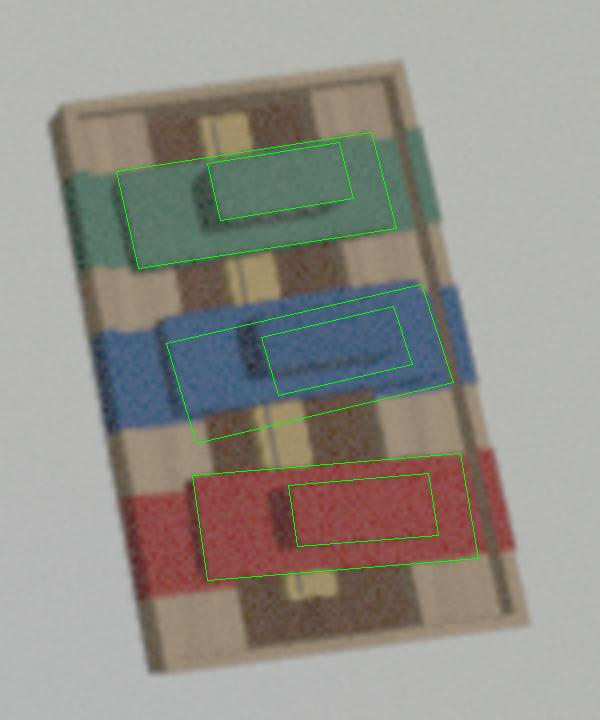

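View pics/d2.png

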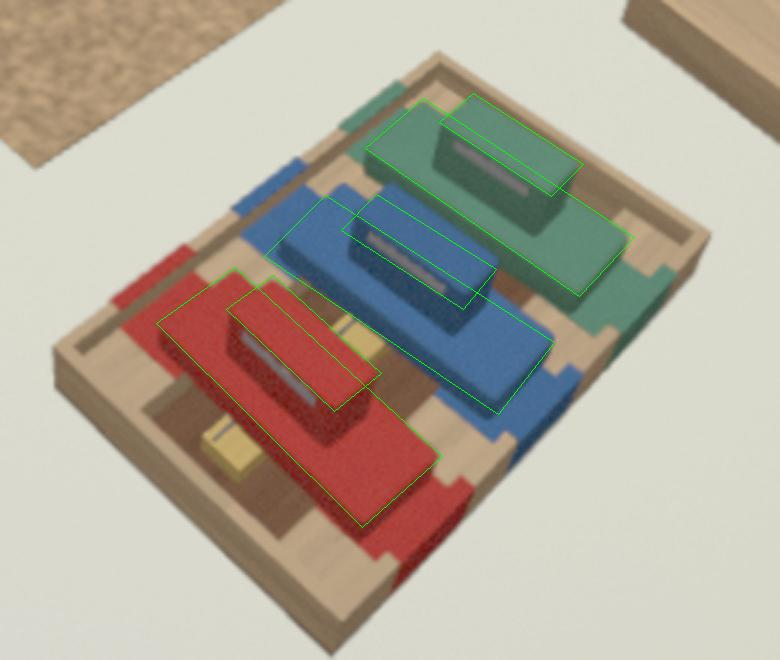

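View pics/d3.png

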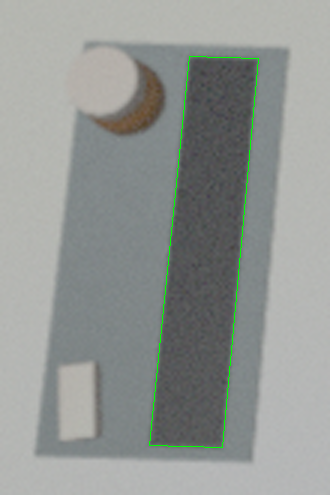

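Run:
```python
from fitw import *
T=load("top1");S=load("side1")
qt=np.array([.4898,-.2820,.1404]); G=(0,255,0)
def sh(s,cx): s=np.array(s,float); s[...,0]+=cx; return list(s)
z=.02
top=[[[ .023,-.036,z+.02],[ .023,.036,z+.02]],[[-.023,.06,z+.02],[.023,.06,z+.02]],[[-.013,.03,z+.054],[.013,.03,z+.054]]]
side=[[[-.023,-.06,z+.02],[-.023,.06,z+.02]],[[-.013,-.03,z+.054],[-.013,.03,z+.054]],[[-.023,-.06,z+.02],[.023,-.06,z+.02]],[[-.013,-.03,z+.054],[.013,-.03,z+.054]]]
tt=sum([sh(top,c) for c in(-.075,0,.075)],[]); ss=sum([sh(side,c) for c in(-.075,0,.075)],[])
c,s=np.cos(qt[2]),np.sin(qt[2])
x0=qt+[-.005*c,-.005*s,0]
for nm,a,b in (("top",T,tt),("side",S,ss),("both",[T,S],[tt,ss])):
    r=fit(a,b,x0,ws=(3,2.5,2,1.5),verbose=True); d=r[0][:2]-qt[:2]
    print(nm,r[0].round(4),round(r[1],2),"in tray",(d@np.array([[c,-s],[s,c]])).round(4))
it=[(sh(allsegs(.02),cx),r[0],G) for cx in(-.075,0,.075)]
draw(T,it,"d1",(410,180,560,360),4); draw(S,it,"d2",(270,260,530,480),3)
```

```text
per-edge [(-0.9, 9), (-0.19, 37), (-0.11, 31), (0.4, 37), (0.03, 40), (-0.12, 38), (-0.07, 40)]
top [ 0.4863 -0.2841  0.1789] 0.43 in tray [-0.0038 -0.0016]
   per-edge [(0.56, 20), (0.04, 36), (0.11, 38), (-0.12, 39), (0.25, 36), (0.05, 34), (-0.2, 34), (-0.01, 31), (-0.74, 37), (0.08, 11)]
side [ 0.487  -0.2865  0.1267] 0.51 in tray [-0.0034 -0.0041]
   per-edge [(-0.93, 11), (-0.6, 30), (-0.59, 31), (-0.07, 38), (0.34, 40), (-0.64, 36), (-0.62, 40), (-0.02, 20), (0.22, 26), (0.26, 25), (0.35, 38), (0.54, 37), (-0.22, 40), (-0.55, 40), (0.73, 35), (0.52, 40)]
both [ 0.4867 -0.2831  0.1803] 0.59 in tray [-0.0032 -0.0007]
```

View pics/d1.png

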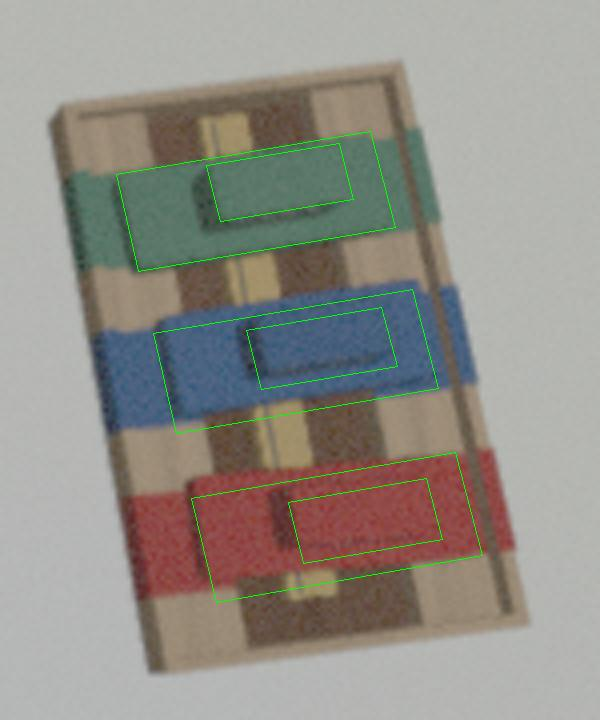

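View pics/d2.png

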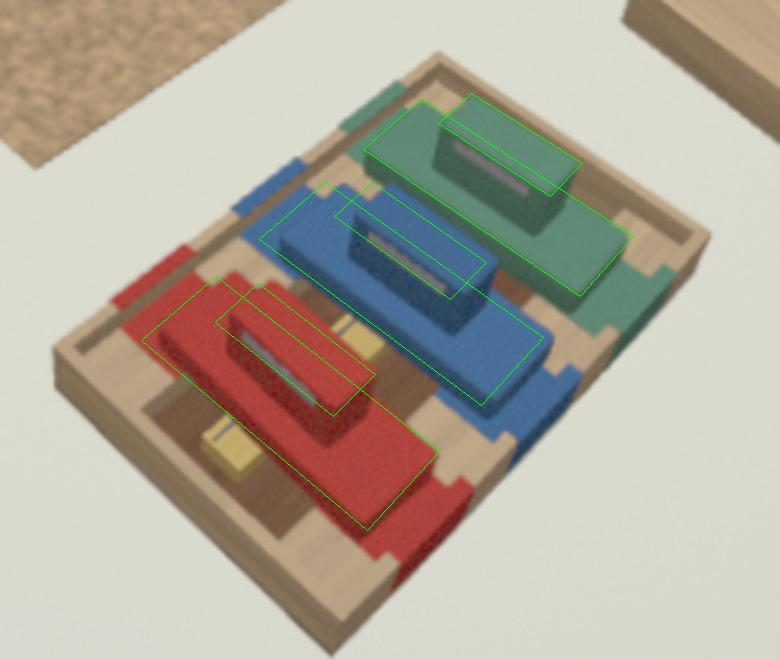

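Run:
```python
from h import *
S=load("side1");T=load("top1")
crop(S,"s_r",310,345,430,445,6,2.2); crop(S,"s_b",350,310,460,405,6,2.2); crop(T,"t_rb",445,245,545,335,7,2.2)
```

```text
(no output)
```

View pics/s_r.png

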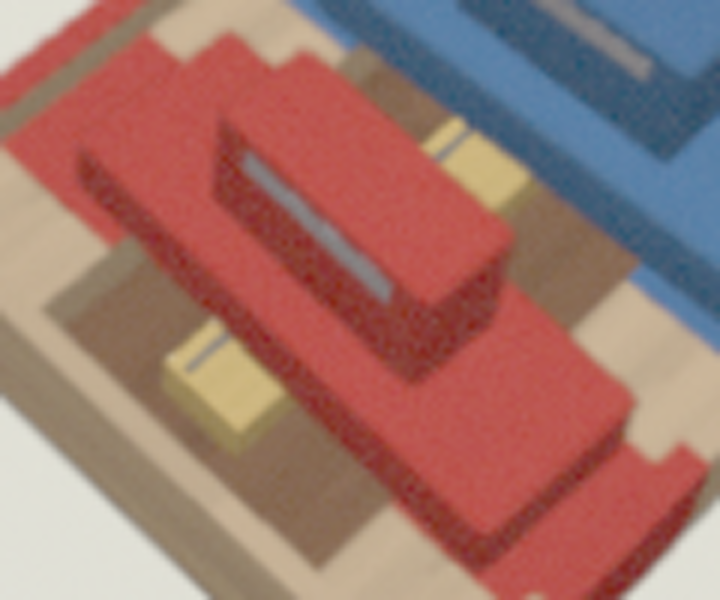

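View pics/s_b.png

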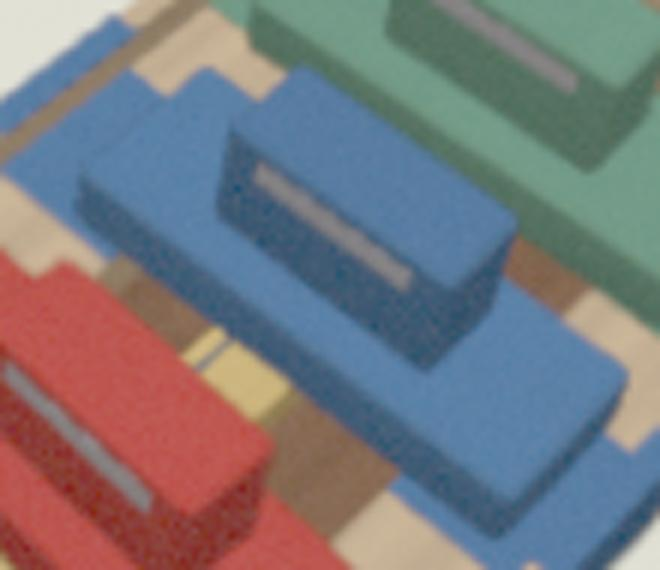

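View pics/t_rb.png

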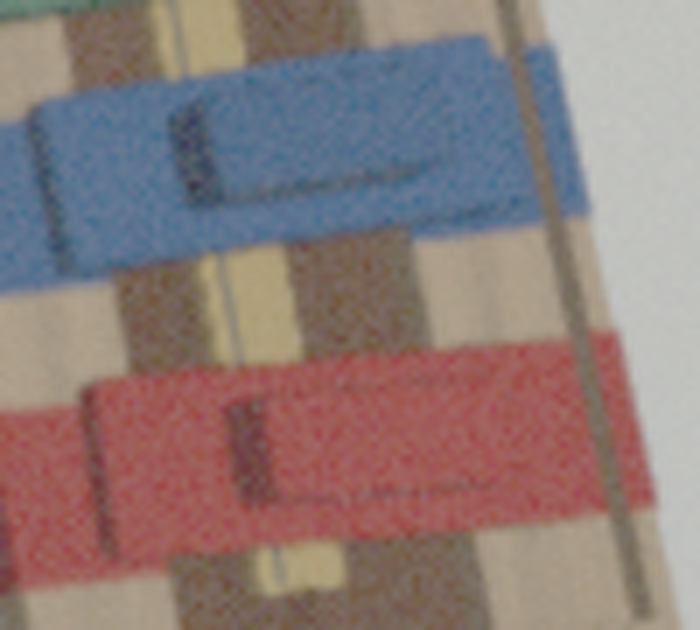

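Run:
```python
from fitw import *
S=load("side1");T=load("top1")
L=np.array([[-.023,.06,.04],[-.023,-.06,.04],[.023,-.06,.04],[.023,.06,.04],[-.013,.03,.074],[-.013,-.03,.074],[.013,-.03,.074],[.013,.03,.074]])
P={'r':(np.array([[82,152],[483,535],[635,405],[230,35],[225,120],[435,303],[513,235],[300,52]])/6+[310-.5,345-.5]),
'b':(np.array([[80,172],[505,500],[627,378],[207,67],[232,130],[460,288],[517,220],[305,67]])/6+[350-.5,310-.5])}
qt=np.array([.4898,-.2820,.1404]);c,s=np.cos(qt[2]),np.sin(qt[2]);G=(0,255,0)
it=[]
for k in P:
    f=lambda q:(proj(S,world(L,q))-P[k]).ravel()
    r=least_squares(f,[.45,-.28,.14],x_scale=[.01,.01,.05],loss='soft_l1'); print(k,r.x.round(4),f(r.x).round(1), "tray",((r.x[:2]-qt[:2])@np.array([[c,-s],[s,c]])).round(4))
    it.append((allsegs(.02),r.x,G))
it.append((allsegs(.02),[.561,-.2702,.15],G))
draw(T,it,"d1",(410,180,560,360),4)
```

```text
r [ 0.4168 -0.2969  0.1047] [-2.2 -1.3  0.9  2.2  1.9 -0.2 -0.6 -1.  -2.4 -0.8 -0.8  2.4  1.6  0.6
  0.5 -1.1] tray [-0.0743 -0.0045]
b [ 0.4934 -0.2869  0.1557] [-0.8 -0.4  1.3  1.6  2.1 -0.3  0.1 -1.1 -1.2 -0.6 -1.2  1.2  1.7  0.5
 -0.6 -1. ] tray [ 0.0029 -0.0054]
```

View pics/d1.png

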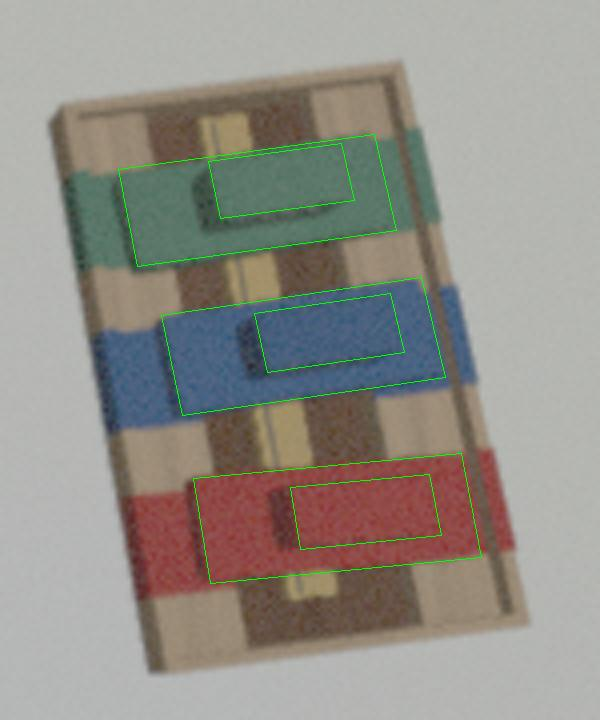

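```bash
cat > plan.py <<'E'
import sys, numpy as np
from rig import *
from scipy.spatial.transform import Rotation as R
def tgt(x,y,z,objyaw,s0=None,half=np.pi/2):
    s=s0 or read_state(); M=R.from_euler('xyz',s["eef_rot"])
    d=M.inv().apply(np.array([x,y,z])-s["tool_pos"])*1000
    r=(M.inv()*R.from_euler('xyz',[np.pi,0,objyaw+half])).as_rotvec()
    return np.r_[d.round(1),r.round(3)].tolist()
def st():
    s=read_state(); print("t",round(s["time_s"],2),"tcp",s["tool_pos"].round(4),"rot",s["eef_rot"].round(4),"F",s["wrist_force"].round(1),"open",round(s["opening"],4),"j",s["joint_positions"].round(2))
if __name__=="__main__":
    st(); a=[float(v) for v in sys.argv[1:]]
    for i in range(0,len(a),4): print(a[i:i+4],tgt(*a[i:i+4]))
E
python3 plan.py .561 -.270 .15 .15; python3 plan.py
```

```text
t 1.5 tcp [0.2026 0.6439 0.2387] rot [-3.1415  0.      2.8368] F [ 0.7 -0.1 -0.1] open 0.088 j [ 1.23  0.26  1.6  -0.    1.27 -0.04]
[0.561, -0.27, 0.15, 0.15] [-616.1, -764.2, 88.8, -0.0, 0.0, 1.116]
t 1.5 tcp [0.2026 0.6439 0.2387] rot [-3.1415  0.      2.8368] F [ 0.7 -0.1 -0.1] open 0.088 j [ 1.23  0.26  1.6  -0.    1.27 -0.04]
```

>>> jog_arm(
  rows=[
    [[0.57,-616,-764,40,0,0,1.116],[0.57,-616,-764,40,0,0,1.116],[0.57,-616,-764,40,0,0,1.116],[0.57,-616,-764,40,0,0,1.116],[0.57,-616,-764,40,0,0,1.116],[0.57,-616,-764,40,0,0,1.116],[0.57,-616,-764,40,0,0,1.116],[0.57,-616,-764,40,0,0,1.116],[0.57,-616,-764,40,0,0,1.116],[0.57,-616,-764,40,0,0,1.116],[0.57,-616,-764,40,0,0,1.116],[0.57,-616,-764,40,0,0,1.116],[0.57,-616,-764,40,0,0,1.116],[0.57,-616,-764,40,0,0,1.116],[0.57,-616,-764,40,0,0,1.116],[0.57,-616,-764,40,0,0,1.116],[0.57,-616,-764,40,0,0,1.116],[0.57,-616,-764,40,0,0,1.116],[0.57,-616,-764,40,0,0,1.116],[0.57,-616,-764,40,0,0,1.116]],
  ],
  grip_force=30,
)

```text
time_s: 3.5
tool_pos: [0.5617, -0.2732, 0.1986]
eef_rot: [3.141, 0.001, 1.719]
wrist_force: [-0.6, 0.8, 0.4]
opening: 0.0503
```

```bash
python3 plan.py .561 -.270 .12 .15 .561 -.270 .046 .15
```

```text
t 3.5 tcp [ 0.5617 -0.2732  0.1986] rot [3.141e+00 1.000e-03 1.719e+00] F [-0.6  0.8  0.4] open 0.0503 j [-0.49  0.2   1.76 -0.    1.18 -0.64]
[0.561, -0.27, 0.12, 0.15] [3.4, -0.2, 78.6, 0.001, 0.001, -0.002]
[0.561, -0.27, 0.046, 0.15] [3.4, -0.3, 152.6, 0.001, 0.001, -0.002]
```

>>> jog_arm(
  rows=[
    [[0.57,0,0,40,0,0,0],[0.57,0,0,78,0,0,0],[0.57,0,0,98,0,0,0],[0.57,0,0,98,0,0,0]],
  ],
)

```text
time_s: 3.9
tool_pos: [0.5579, -0.2684, 0.0964]
eef_rot: [-3.135, -0.005, 1.72]
wrist_force: [-0.5, 0.8, 0.4]
opening: 0.0504
```

```bash
python3 plan.py .561 -.270 .046 .15
python3 - <<'E'
from rig import *
from h import *
p=snapshot("side"); crop(p,"s_a",270,180,550,400,2.8); save(p,"s_a_")
E
python3 plan.py .561 -.270 .046 .15
```

```text
t 3.9 tcp [ 0.5579 -0.2684  0.0964] rot [-3.1351 -0.0048  1.7204] F [-0.5  0.8  0.4] open 0.0504 j [-0.49  0.29  1.85  0.    1.01 -0.64]
[0.561, -0.27, 0.046, 0.15] [-2.3, 3.1, 50.4, -0.006, -0.005, -0.0]
t 3.95 tcp [ 0.5596 -0.2692  0.0989] rot [-3.1384e+00 -2.4000e-03  1.7206e+00] F [ 0.7 -0.1 -0.5] open 0.0504 j [-0.49  0.29  1.85  0.    1.01 -0.64]
[0.561, -0.27, 0.046, 0.15] [-1.2, 1.5, 52.9, -0.003, -0.002, -0.0]
```

View pics/s_a.png

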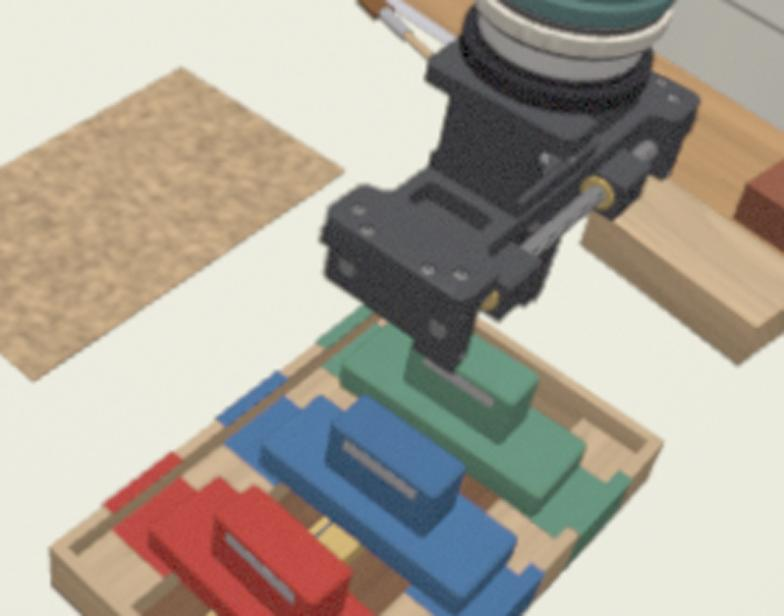

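>>> jog_arm(
  rows=[
    [[0.57,0,0,25,0,0,0],[0.57,0,0,45,0,0,0],[0.57,0,0,55,0,0,0],[0.57,0,0,55,0,0,0],[0.0,0,0,55,0,0,0],[0.0,0,0,55,0,0,0],[0.0,0,0,55,0,0,0],[0.0,0,0,55,0,0,0],[0.0,0,0,55,0,0,0]],
  ],
  grip_force=30,
)

```text
time_s: 4.85
tool_pos: [0.5617, -0.2703, 0.047]
eef_rot: [3.14, 0.001, 1.721]
wrist_force: [-0.7, -0.5, 5.6]
opening: 0.0254
```

```bash
python3 plan.py
python3 - <<'E'
from rig import *
from h import *
p=snapshot("side"); crop(p,"s_a",270,180,550,400,2.8); save(p,"s_a_")
E
python3 plan.py
```

```text
t 4.85 tcp [ 0.5617 -0.2703  0.047 ] rot [3.1401e+00 1.3000e-03 1.7211e+00] F [-0.7 -0.5  5.6] open 0.0254 j [-0.49  0.35  1.88 -0.    0.91 -0.64]
t 4.9 tcp [ 0.5617 -0.2702  0.0471] rot [3.1401e+00 1.3000e-03 1.7211e+00] F [-0.9  0.7  5.1] open 0.0257 j [-0.49  0.35  1.88 -0.    0.91 -0.64]
```

View pics/s_a.png

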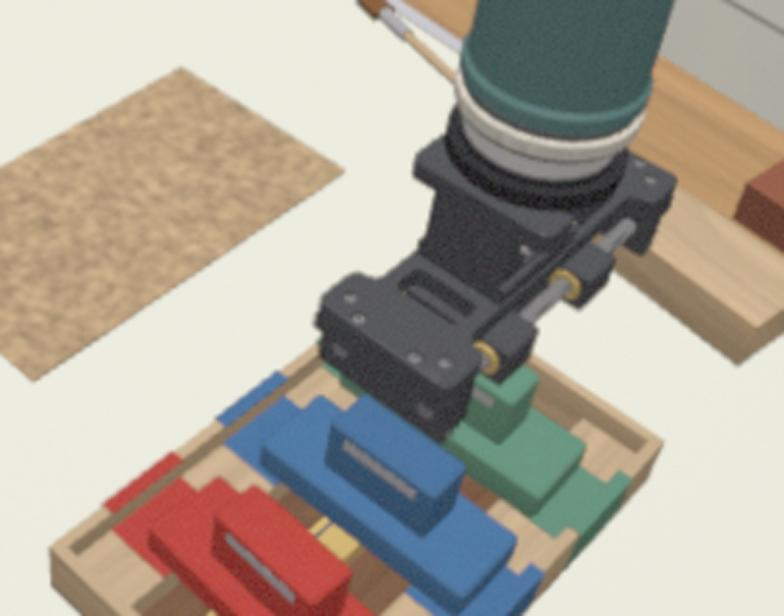

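```bash
python3 plan.py .5617 -.2702 .13 .15 .604 -.009 .13 .139  .604 -.009 .0315 .139
```

```text
t 4.9 tcp [ 0.5617 -0.2702  0.0471] rot [3.1401e+00 1.3000e-03 1.7211e+00] F [-0.9  0.7  5.1] open 0.0257 j [-0.49  0.35  1.88 -0.    0.91 -0.64]
[0.5617, -0.2702, 0.13, 0.15] [-0.1, 0.1, -82.9, 0.001, 0.001, 0.0]
[0.604, -0.009, 0.13, 0.139] [251.9, 81.0, -83.1, 0.001, 0.001, 0.011]
[0.604, -0.009, 0.0315, 0.139] [252.0, 80.9, 15.4, 0.001, 0.001, 0.011]
```

>>> jog_arm(
  rows=[
    [[0,0,0,-10,0,0,0],[0,0,0,-30,0,0,0],[0,0,0,-55,0,0,0],[0,0,0,-83,0,0,0],[0,20,6,-83,0,0,0],[0,55,18,-83,0,0,0.005],[0,95,31,-83,0,0,0.011],[0,135,43,-83,0,0,0.011],[0,175,56,-83,0,0,0.011],[0,210,67,-83,0,0,0.011],[0,235,76,-83,0,0,0.011],[0,248,80,-83,0,0,0.011],[0,252,81,-83,0,0,0.011],[0,252,81,-83,0,0,0.011],[0,252,81,-50,0,0,0.011],[0,252,81,-30,0,0,0.011],[0,252,81,-30,0,0,0.011],[0,252,81,-30,0,0,0.011]],
  ],
)

```text
time_s: 6.7
tool_pos: [0.6027, -0.0098, 0.0753]
eef_rot: [-3.14, 0.0, 1.708]
wrist_force: [0.2, 0.2, -5.0]
opening: 0.0252
```

```bash
python3 - <<'E'
from rig import *
from h import *
p=snapshot("side"); cv2.imwrite("pics/s_b.png",p["color"]); save(p,"s_b_")
p=snapshot("top"); cv2.imwrite("pics/t_b.png",p["color"]); save(p,"t_b_")
E
python3 plan.py .604 -.009 .0315 .139
```

```text
t 6.8 tcp [ 0.6046 -0.0094  0.0773] rot [3.1390e+00 7.0000e-04 1.7087e+00] F [ 0.2 -0.1 -6. ] open 0.0259 j [-0.06  0.28  1.9  -0.    0.96 -0.19]
[0.604, -0.009, 0.0315, 0.139] [0.5, -0.7, 45.8, 0.003, 0.001, -0.001]
```

View pics/s_b.png

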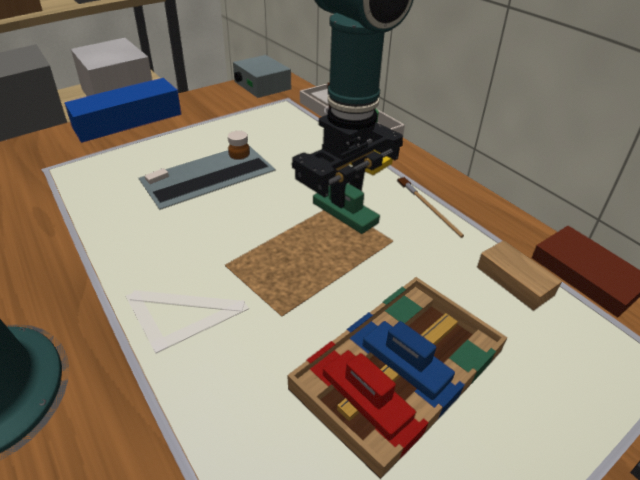

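View pics/t_b.png

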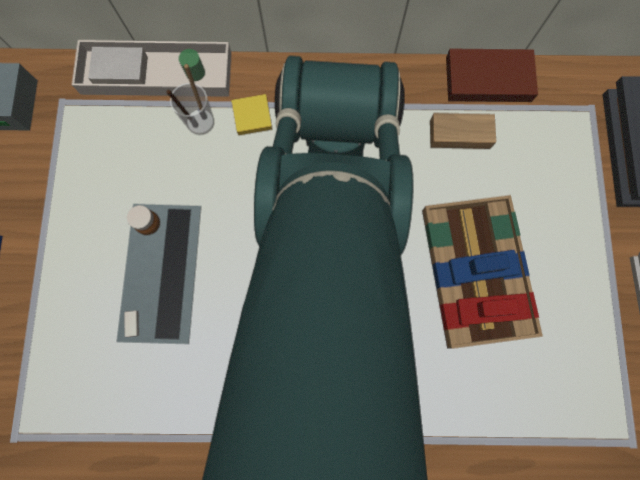

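>>> jog_arm(
  rows=[
    [[0,0,0,20,0,0,0],[0,0,0,36,0,0,0],[0,0,0,43,0,0,0],[0,0,0,46,0,0,0],[0,0,0,46,0,0,0],[0,0,0,46,0,0,0],[0.57,0,0,46,0,0,0],[0.57,0,0,46,0,0,0],[0.57,0,0,46,0,0,0],[0.57,0,0,30,0,0,0],[0.57,0,0,0,0,0,0],[0.57,0,0,-40,0,0,0],[0.57,0,0,-70,0,0,0],[0.57,0,0,-70,0,0,0],[0.57,0,0,-70,0,0,0]],
  ],
)

```text
time_s: 8.3
tool_pos: [0.6044, -0.0086, 0.1478]
eef_rot: [3.138, 0.001, 1.71]
wrist_force: [-0.4, -0.3, -0.2]
opening: 0.0499
```

```bash
python3 - <<'E'
from rig import *
from h import *
p=snapshot("side"); cv2.imwrite("pics/s_c.png",p["color"]); save(p,"s_c_")
E
python3 plan.py .492 -.287 .15 .155 .492 -.287 .047 .155
```

```text
t 8.35 tcp [ 0.6032 -0.0085  0.146 ] rot [3.1413e+00 1.0000e-04 1.7099e+00] F [ 0.7 -0.5  0.2] open 0.0502 j [-0.06  0.2   1.86 -0.    1.08 -0.19]
[0.492, -0.287, 0.15, 0.155] [-260.4, -148.7, -4.1, 0.0, 0.0, -0.016]
[0.492, -0.287, 0.047, 0.155] [-260.4, -148.7, 98.9, 0.0, 0.0, -0.016]
```

View pics/s_c.png

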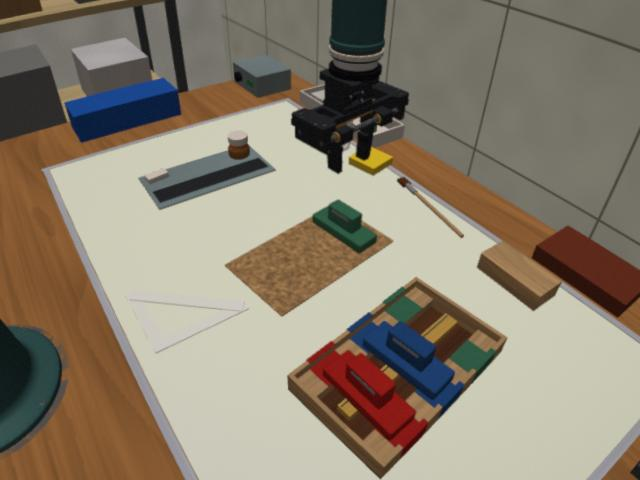

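>>> jog_arm(
  rows=[
    [[0.57,-50,-28,-4,0,0,0],[0.57,-95,-54,-4,0,0,-0.005],[0.57,-140,-80,-4,0,0,-0.01],[0.57,-185,-106,-4,0,0,-0.016],[0.57,-225,-128,-4,0,0,-0.016],[0.57,-252,-144,-4,0,0,-0.016],[0.57,-262,-149,-4,0,0,-0.016],[0.57,-263,-149,-4,0,0,-0.016],[0.57,-263,-149,-4,0,0,-0.016],[0.57,-263,-149,25,0,0,-0.016],[0.57,-263,-149,50,0,0,-0.016],[0.57,-263,-149,50,0,0,-0.016],[0.57,-263,-149,50,0,0,-0.016]],
  ],
)

```text
time_s: 9.65
tool_pos: [0.4924, -0.2879, 0.0953]
eef_rot: [-3.14, -0.002, 1.728]
wrist_force: [0.7, -0.4, 0.5]
opening: 0.0502
```

```bash
python3 - <<'E'
from rig import *
from h import *
p=snapshot("side"); crop(p,"s_a",270,180,550,440,2.8); save(p,"s_a_")
p=snapshot("side")
E
python3 plan.py .492 -.289 .046 .155
```

```text
t 9.75 tcp [ 0.4935 -0.2892  0.0971] rot [3.1400e+00 1.2000e-03 1.7272e+00] F [-0.3 -0.   0.3] open 0.0503 j [-0.57  0.2   1.96  0.    0.98 -0.73]
[0.492, -0.289, 0.046, 0.155] [0.5, -1.6, 51.1, 0.002, 0.001, 0.001]
```

View pics/s_a.png

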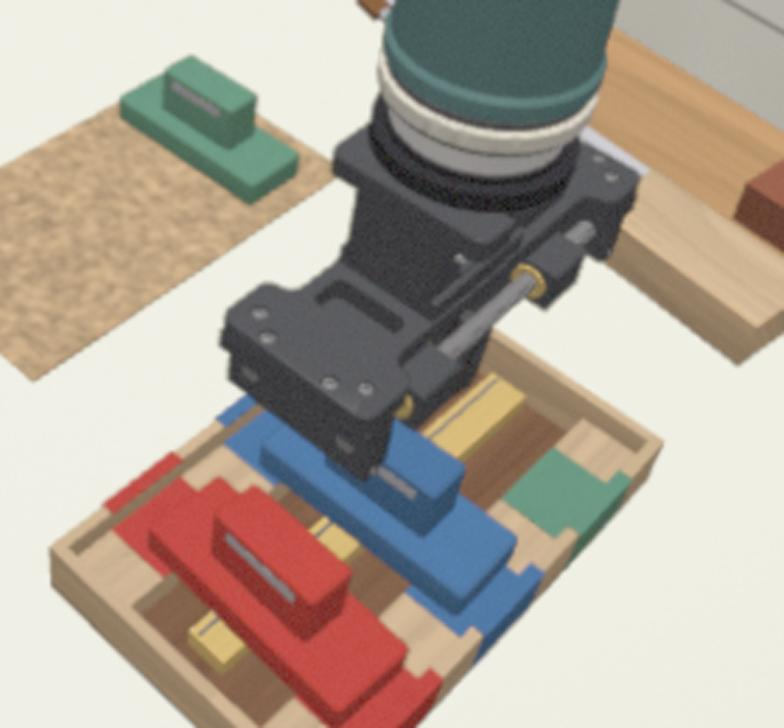

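>>> jog_arm(
  rows=[
    [[0.57,0,0,25,0,0,0],[0.57,0,-1,43,0,0,0],[0.57,0,-1,51,0,0,0],[0.57,0,-1,51,0,0,0],[0.0,0,-1,51,0,0,0],[0.0,0,-1,51,0,0,0],[0.0,0,-1,51,0,0,0],[0.0,0,-1,51,0,0,0],[0.0,0,-1,51,0,0,0]],
  ],
)

```text
time_s: 10.65
tool_pos: [0.4928, -0.2904, 0.0461]
eef_rot: [3.139, 0.002, 1.726]
wrist_force: [2.9, 0.6, 4.5]
opening: 0.0262
```

```bash
python3 plan.py .5252 -.020 .13 .139  .5252 -.020 .0315 .139
```

```text
t 10.65 tcp [ 0.4928 -0.2904  0.0461] rot [3.1387e+00 2.0000e-03 1.7256e+00] F [2.9 0.6 4.5] open 0.0262 j [-0.58  0.26  1.99  0.    0.88 -0.73]
[0.5252, -0.02, 0.13, 0.139] [262.0, 74.0, -84.2, 0.003, 0.002, 0.016]
[0.5252, -0.02, 0.0315, 0.139] [262.2, 73.7, 14.3, 0.003, 0.002, 0.016]
```

>>> jog_arm(
  rows=[
    [[0,0,0,-10,0,0,0],[0,0,0,-30,0,0,0],[0,0,0,-55,0,0,0],[0,0,0,-84,0,0,0],[0,20,6,-84,0,0,0],[0,55,16,-84,0,0,0.005],[0,95,27,-84,0,0,0.011],[0,135,38,-84,0,0,0.016],[0,175,50,-84,0,0,0.016],[0,215,61,-84,0,0,0.016],[0,242,69,-84,0,0,0.016],[0,257,73,-84,0,0,0.016],[0,262,74,-84,0,0,0.016],[0,262,74,-84,0,0,0.016],[0,262,74,-50,0,0,0.016],[0,262,74,-30,0,0,0.016],[0,262,74,-30,0,0,0.016],[0,262,74,-30,0,0,0.016]],
  ],
)

```text
time_s: 12.45
tool_pos: [0.5234, -0.0206, 0.0745]
eef_rot: [-3.14, 0.0, 1.708]
wrist_force: [1.0, 0.1, -5.4]
opening: 0.0259
```

```bash
python3 - <<'E'
from rig import *
from h import *
p=snapshot("side"); crop(p,"s_a",200,100,520,300,2.4); save(p,"s_a_")
p=snapshot("side")
E
python3 plan.py .5252 -.020 .0308 .139
```

```text
t 12.55 tcp [ 0.5251 -0.0204  0.0761] rot [3.1393e+00 7.0000e-04 1.7088e+00] F [ 0.8 -0.2 -5.2] open 0.0259 j [-0.09  0.14  2.07 -0.    0.92 -0.22]
[0.5252, -0.02, 0.0308, 0.139] [0.4, 0.0, 45.3, 0.002, 0.001, -0.001]
```

View pics/s_a.png

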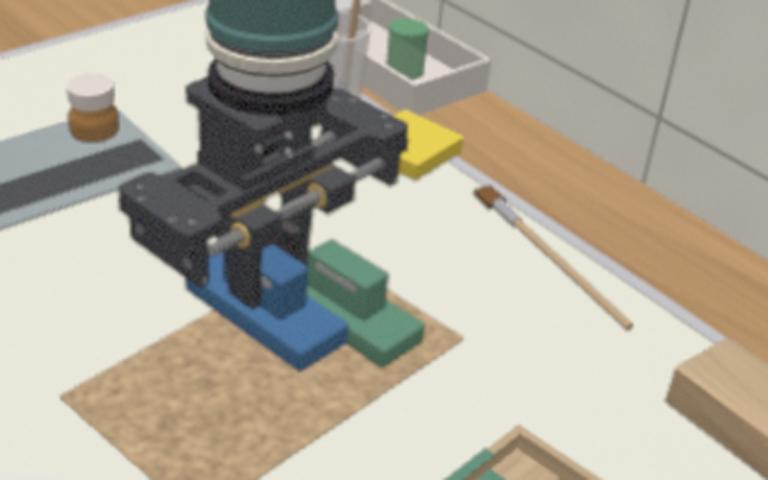

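>>> jog_arm(
  rows=[
    [[0,0,0,20,0,0,0],[0,0,0,36,0,0,0],[0,0,0,42,0,0,0],[0,0,0,45,0,0,0],[0,0,0,45,0,0,0],[0,0,0,45,0,0,0],[0.57,0,0,45,0,0,0],[0.57,0,0,45,0,0,0],[0.57,0,0,45,0,0,0],[0.57,0,0,30,0,0,0],[0.57,0,0,0,0,0,0],[0.57,0,0,-40,0,0,0],[0.57,0,0,-70,0,0,0],[0.57,0,0,-70,0,0,0],[0.57,0,0,-70,0,0,0]],
  ],
)

```text
time_s: 14.05
tool_pos: [0.5248, -0.0195, 0.146]
eef_rot: [3.139, 0.001, 1.71]
wrist_force: [-0.5, -0.1, -0.6]
opening: 0.0501
```

```bash
python3 - <<'E'
from rig import *
from h import *
p=snapshot("side"); crop(p,"s_c",220,100,540,480,1.6); save(p,"s_c_")
p=snapshot("side")
E
python3 plan.py .4175 -.300 .147 .105
```

```text
t 14.15 tcp [ 0.5229 -0.0194  0.1435] rot [-3.1396e+00 -4.0000e-04  1.7098e+00] F [-0.   0.6  0.1] open 0.0503 j [-0.08  0.06  2.02 -0.    1.06 -0.22]
[0.4175, -0.3, 0.147, 0.105] [-263.3, -143.3, -3.3, -0.002, -0.0, 0.034]
```

View pics/s_c.png

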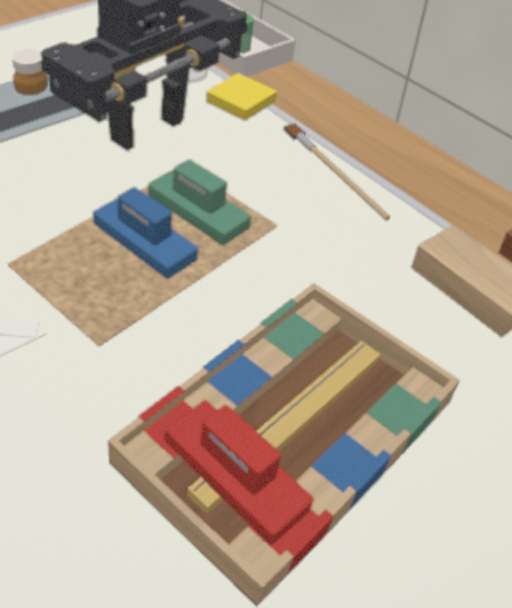

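>>> jog_arm(
  rows=[
    [[0.57,-50,-27,0,0,0,0],[0.57,-95,-51,0,0,0,0.01],[0.57,-140,-76,0,0,0,0.02],[0.57,-185,-100,0,0,0,0.034],[0.57,-225,-122,0,0,0,0.034],[0.57,-252,-138,0,0,0,0.034],[0.57,-262,-144,0,0,0,0.034],[0.57,-263,-145,0,0,0,0.034],[0.57,-263,-145,0,0,0,0.034],[0.57,-263,-145,25,0,0,0.034],[0.57,-263,-145,47,0,0,0.034],[0.57,-263,-145,47,0,0,0.034],[0.57,-263,-145,47,0,0,0.034]],
  ],
)

```text
time_s: 15.45
tool_pos: [0.4169, -0.2984, 0.0974]
eef_rot: [-3.141, -0.001, 1.678]
wrist_force: [0.4, -0.4, -0.3]
opening: 0.0503
```

```bash
python3 - <<'E'
from rig import *
from h import *
p=snapshot("side"); crop(p,"s_a",270,240,550,480,2.8); save(p,"s_a_")
p=snapshot("side")
E
python3 plan.py .4175 -.300 .046 .105
```

```text
t 15.55 tcp [ 0.4178 -0.2997  0.0988] rot [3.1404e+00 1.0000e-03 1.6771e+00] F [0.3 0.1 0.1] open 0.0503 j [-0.67  0.09  2.08  0.    0.97 -0.78]
[0.4175, -0.3, 0.046, 0.105] [-0.2, -0.4, 52.8, 0.001, 0.001, 0.001]
```

View pics/s_a.png

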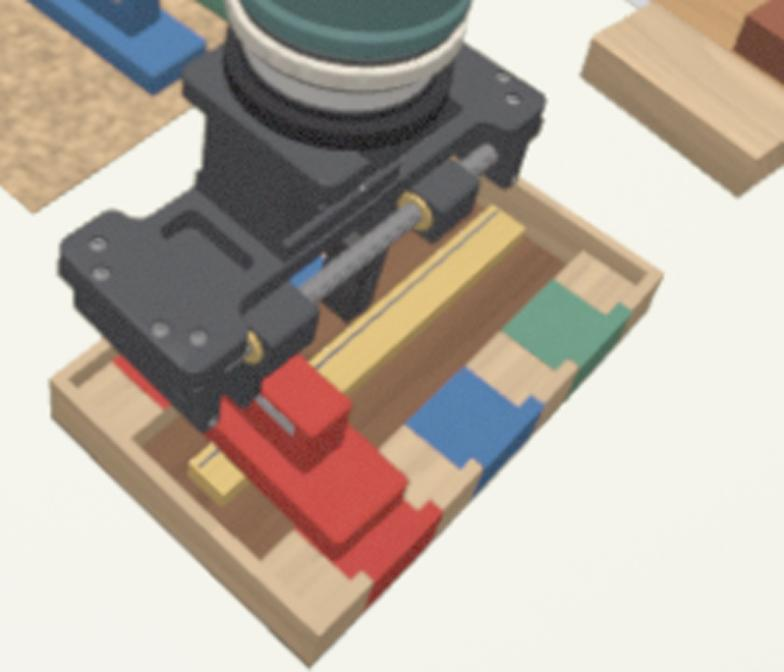

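Run:
```python
from fitw import *
S=load("s_a_")
tcp=np.array([.4178,-.2997,.0988]); q=[tcp[0],tcp[1],.105]
# finger boxes at tip: inner ±.025, outer ±.0425, half width 9-11
its=[(rsegs(.0175,.02,.0988,.034),q,(0,255,0)),(rsegs(.0175,.02,.0988,-.034),q,(0,255,0)),(allsegs(.02),[.4175,-.297,.105],(255,255,255)),(rsegs(.262,.162,.034),[.4898,-.282,.1404],(0,0,255))]
draw(S,its,"s_a",(270,240,550,480),2.8)
```

```text
(no output)
```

View pics/s_a.png

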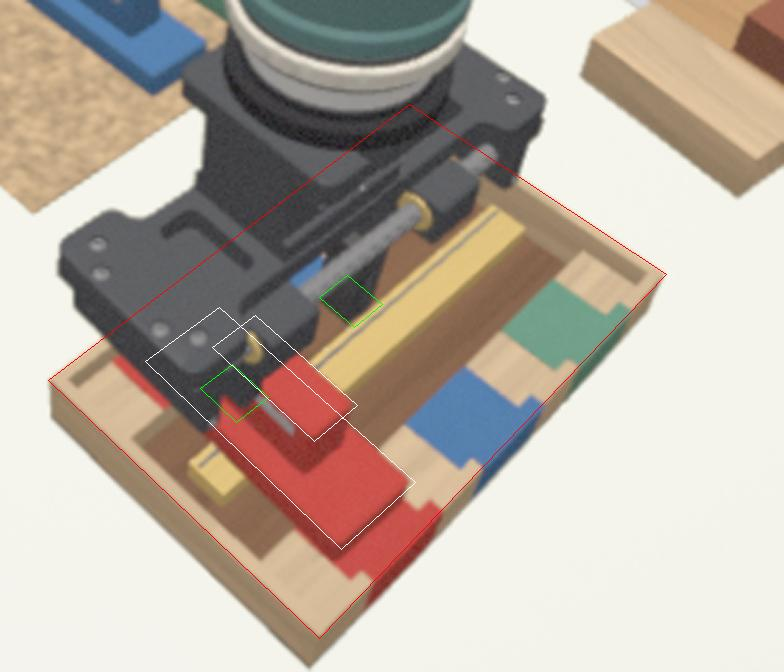

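>>> jog_arm(
  rows=[
    [[0.57,0,0,25,0,0,0],[0.57,0,0,43,0,0,0],[0.57,0,0,52.5,0,0,0],[0.57,0,0,52.5,0,0,0],[0.0,0,0,52.5,0,0,0],[0.0,0,0,52.5,0,0,0],[0.0,0,0,52.5,0,0,0],[0.0,0,0,52.5,0,0,0],[0.0,0,0,52.5,0,0,0]],
  ],
)

```text
time_s: 16.45
tool_pos: [0.418, -0.3007, 0.0463]
eef_rot: [3.139, 0.002, 1.676]
wrist_force: [3.2, 0.8, 4.3]
opening: 0.0263
```

```bash
python3 plan.py .446 -.031 .13 .139
```

```text
t 16.45 tcp [ 0.418  -0.3007  0.0463] rot [3.1393e+00 1.7000e-03 1.6756e+00] F [3.2 0.8 4.3] open 0.0263 j [-0.67  0.17  2.11  0.    0.86 -0.78]
[0.446, -0.031, 0.13, 0.139] [265.1, 56.3, -84.0, 0.002, 0.002, -0.034]
```

>>> jog_arm(
  rows=[
    [[0,0,0,-10,0,0,0],[0,0,0,-30,0,0,0],[0,0,0,-55,0,0,0],[0,0,0,-84,0,0,0],[0,20,4,-84,0,0,0],[0,55,12,-84,0,0,-0.01],[0,95,20,-84,0,0,-0.02],[0,135,29,-84,0,0,-0.034],[0,175,37,-84,0,0,-0.034],[0,215,46,-84,0,0,-0.034],[0,244,52,-84,0,0,-0.034],[0,260,55,-84,0,0,-0.034],[0,265,56,-84,0,0,-0.034],[0,265,56,-84,0,0,-0.034],[0,265,56,-50,0,0,-0.034],[0,265,56,-30,0,0,-0.034],[0,265,56,-30,0,0,-0.034],[0,265,56,-30,0,0,-0.034]],
  ],
)

```text
time_s: 18.25
tool_pos: [0.4439, -0.0314, 0.0749]
eef_rot: [-3.14, -0.0, 1.709]
wrist_force: [0.0, -0.3, -8.2]
opening: 0.0259
```

```bash
python3 - <<'E'
from rig import *
from h import *
p=snapshot("side"); crop(p,"s_a",200,100,520,300,2.4); save(p,"s_a_")
p=snapshot("side")
E
python3 plan.py .446 -.031 .0308 .139
```

```text
t 18.35 tcp [ 0.4458 -0.0314  0.0764] rot [3.1396e+00 7.0000e-04 1.7089e+00] F [ 0.4 -0.6 -6.6] open 0.0256 j [-0.13 -0.    2.23 -0.    0.91 -0.26]
[0.446, -0.031, 0.0308, 0.139] [0.4, 0.2, 45.6, 0.002, 0.001, -0.001]
```

View pics/s_a.png

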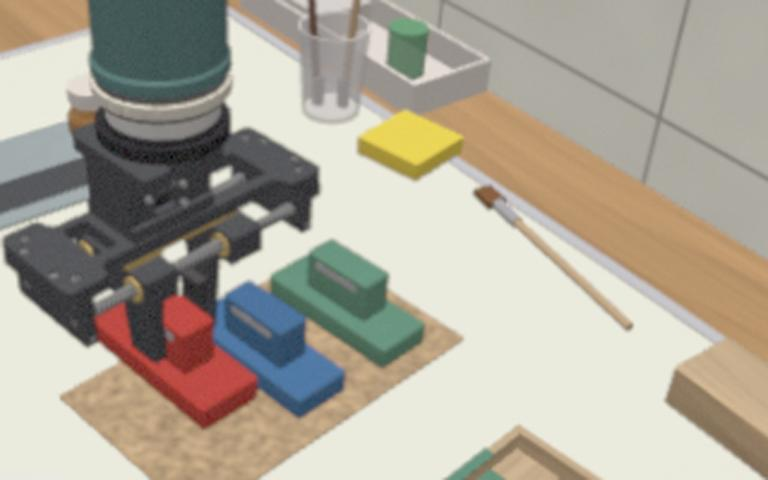

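>>> jog_arm(
  rows=[
    [[0,0,0,20,0,0,0],[0,0,0,36,0,0,0],[0,0,0,42,0,0,0],[0,0,0,45.5,0,0,0],[0,0,0,45.5,0,0,0],[0,0,0,45.5,0,0,0],[0.5,0,0,45.5,0,0,0],[0.5,0,0,45.5,0,0,0],[0.5,0,0,45.5,0,0,0],[0.5,0,0,30,0,0,0],[0.5,0,0,0,0,0,0],[0.5,0,0,-40,0,0,0],[0.5,0,0,-70,0,0,0],[0.5,0,0,-70,0,0,0],[0.5,0,0,-70,0,0,0]],
  ],
)

```text
time_s: 19.85
tool_pos: [0.4456, -0.0307, 0.1464]
eef_rot: [3.139, 0.001, 1.71]
wrist_force: [0.2, 0.4, -0.1]
opening: 0.0441
```

```bash
python3 - <<'E'
from rig import *
from fitw import *
S=snapshot("side"); save(S,"s2")
T=snapshot("top"); save(T,"t2")
bar=rsegs(.226,.022,.016)  # bar underside at channel floor z? ledge 20 => floor .004, top .016
q0=[.4898,-.282,.1404]
for nm,a,b in (("top",T,bar),("side",S,bar),("both",[T,S],[bar,bar])):
    r=fit(a,b,q0,ws=(4,2.5,1.5),verbose=True); print("bar",nm,r[0].round(4),r[1])
it=[(bar,r[0],(0,255,0)),(rsegs(.262,.162,.034),q0,(0,0,255))]
for cx in (-.075,0,.075): it.append((rsegs(.046,.15,.02,cx),q0,(255,255,255)))
draw(T,it,"d1",(410,180,560,360),4); draw(S,it,"d2",(270,260,530,480),3)
E
python3 plan.py
```

```text
per-edge [(0.21, 40), (0.25, 40), (0.2, 40), (0.16, 40)]
bar top [ 0.4955 -0.2787  0.1283] 0.3212904009745176
   per-edge [(0.3, 15), (0.06, 40), (0.01, 40), (0.08, 40)]
bar side [ 0.4857 -0.2791  0.1289] 0.26829984440087495
   per-edge [(-0.13, 40), (0.58, 40), (0.59, 40), (-0.12, 40), (0.18, 40), (-0.11, 40), (-0.26, 40), (0.25, 40)]
bar both [ 0.496  -0.278   0.1278] 0.36015100714937415
t 19.95 tcp [ 0.4438 -0.0305  0.1442] rot [-3.1399e+00 -4.0000e-04  1.7099e+00] F [ 0.4 -0.8 -0.8] open 0.0441 j [-0.12 -0.1   2.18 -0.    1.06 -0.26]
```

View pics/d1.png

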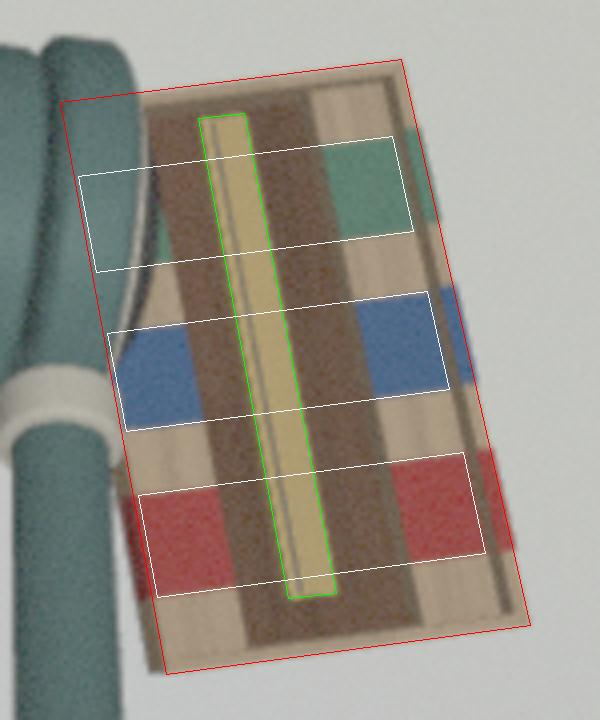

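View pics/d2.png

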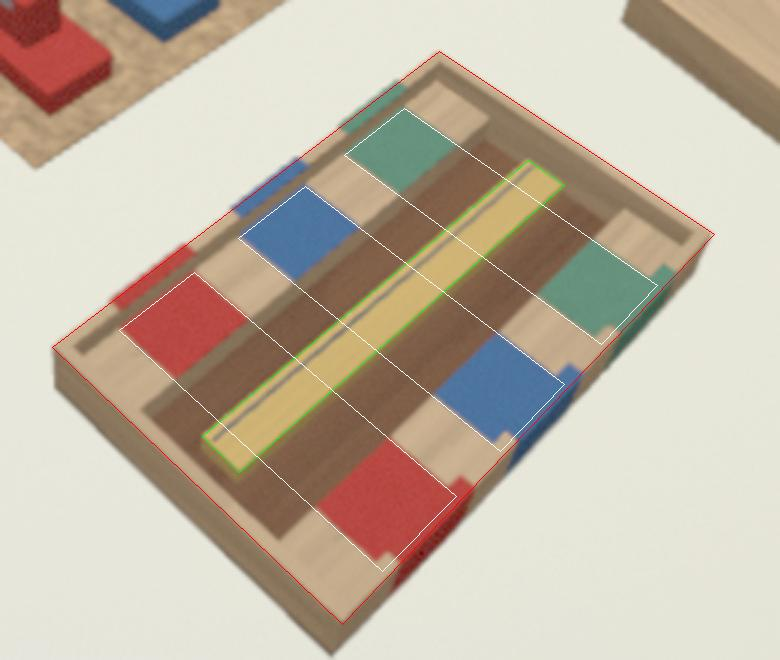

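```bash
python3 - <<'E'
from fitw import *
T=load("t2");S=load("s2"); q0=[.4898,-.282,.1404]
def bands(sides):
    s=[]
    for cx,ys in sides:
        for e in (-.023,.023):
            for y in ys: s.append([[cx+e,y*.043,.02],[cx+e,y*.068,.02]])
    return s
tt=bands([(-.075,(-1,1)),(0,(-1,1)),(.075,(-1,))]); ss=bands([(-.075,(-1,1)),(0,(-1,1)),(.075,(-1,1))])
# channel edges (ledge top edge, y=±.04)
ct=[[[-.1,-.04,.02],[.1,-.04,.02]],[[-.1,.04,.02],[.0,.04,.02]]]; cs=[[[-.1,-.04,.02],[.1,-.04,.02]],[[-.1,.04,.02],[.1,.04,.02]]]
for nm,a,b in (("top",T,tt+ct),("side",S,ss+cs),("both",[T,S],[tt+ct,ss+cs])):
    r=fit(a,b,q0,ws=(3,2,1.5),verbose=True); print("homes",nm,r[0].round(4),round(r[1],3))
bar=rsegs(.226,.022,.016)
for nm,a in (("top",T),("side",S)):
    r=fit(a,bar,[.496,-.278,.128],ws=(2.5,1.5),verbose=True); print("bar",nm,r[0].round(4),r[1])
st=rsegs(.244,.044,.004)
for nm,a in (("top",T),):
    r=fit(a,st,[.4835,.2838,-.018],ws=(2.5,1.5),verbose=True); print("strip",nm,r[0].round(4),r[1])
E
python3 plan.py .496 -.2785 .15 .128
```

```text
per-edge [(0.13, 40), (-0.14, 40), (-0.13, 40), (0.12, 40), (0.13, 40), (-0.14, 40), (-0.29, 40), (0.33, 34), (0.15, 40), (-0.13, 40), (0.1, 40), (-0.12, 40)]
homes top [ 0.4895 -0.2831  0.1415] 0.292
   per-edge [(-0.02, 40), (0.0, 40), (-0.0, 40), (0.04, 40), (0.06, 40), (-0.06, 40), (0.01, 40), (-0.0, 40), (-0.08, 40), (0.08, 40), (0.01, 40), (-0.07, 40), (0.12, 40), (-0.09, 40)]
homes side [ 0.4904 -0.2811  0.1404] 0.12
   per-edge [(-0.28, 40), (0.38, 40), (-0.63, 38), (0.62, 40), (-0.15, 40), (0.35, 40), (-0.64, 40), (0.63, 26), (-0.28, 40), (-0.4, 40), (-0.62, 40), (-0.82, 40), (0.25, 40), (-0.23, 40), (0.24, 40), (-0.18, 40), (0.29, 40), (-0.28, 40), (0.23, 40), (-0.19, 40), (0.13, 40), (-0.1, 40), (0.22, 40), (-0.24, 40), (0.56, 40), (0.31, 40)]
homes both [ 0.4902 -0.2817  0.1404] 0.431
   per-edge [(0.23, 40), (0.22, 40), (0.2, 40), (0.15, 40)]
bar top [ 0.4955 -0.2786  0.1284] 0.32026865199101073
   per-edge [(0.01, 40), (0.06, 40), (-0.02, 40), (0.09, 40)]
bar side [ 0.4963 -0.2777  0.1281] 0.16116413914322866
   per-edge [(0.12, 40), (-0.13, 40), (-0.01, 40), (-0.12, 40)]
strip top [ 0.4831  0.2833 -0.0196] 0.27601333520295024
t 19.95 tcp [ 0.4438 -0.0305  0.1442] rot [-3.1399e+00 -4.0000e-04  1.7099e+00] F [ 0.4 -0.8 -0.8] open 0.0441 j [-0.12 -0.1   2.18 -0.    1.06 -0.26]
[0.496, -0.2785, 0.15, 0.128] [-252.9, 17.3, -6.0, -0.002, -0.0, 0.011]
```

>>> jog_arm(
  rows=[
    [[0.39,-40,3,-6,0,0,0.145],[0.39,-80,5,-6,0,0,0.29],[0.39,-120,8,-6,0,0,0.435],[0.39,-160,11,-6,0,0,0.58],[0.39,-200,13,-6,0,0,0.725],[0.39,-230,15,-6,0,0,0.87],[0.39,-250,16,-6,0,0,1.015],[0.39,-253,16,-6,0,0,1.16],[0.39,-253,16,-6,0,0,1.305],[0.39,-253,16,-6,0,0,1.45],[0.39,-253,16,-6,0,0,1.56],[0.39,-253,16,-6,0,0,1.582],[0.39,-253,16,-6,0,0,1.582],[0.39,-253,16,20,0,0,1.582],[0.39,-253,16,50,0,0,1.582],[0.39,-253,16,70,0,0,1.582],[0.39,-253,16,75,0,0,1.582],[0.39,-253,16,75,0,0,1.582],[0.39,-253,16,75,0,0,1.582]],
  ],
)

```text
time_s: 21.85
tool_pos: [0.4962, -0.2794, 0.0711]
eef_rot: [3.141, -0.001, 0.128]
wrist_force: [0.0, 0.0, 0.1]
opening: 0.0346
```

```bash
cat > planb.py <<'E'
from plan import *
import sys
st(); a=[float(v) for v in sys.argv[1:]]
for i in range(0,len(a),4): print(a[i:i+4],tgt(*a[i:i+4],half=0))
E
python3 planb.py
python3 - <<'E'
from rig import *
from h import *
p=snapshot("side"); crop(p,"s_a",270,240,550,480,2.8); save(p,"s_a_")
p=snapshot("side");print(read_state()["tool_pos"]);snapshot("side")
E
python3 planb.py .496 -.2783 .0065 .128
```

```text
t 21.85 tcp [ 0.4962 -0.2794  0.0711] rot [ 3.1407e+00 -1.1000e-03  1.2840e-01] F [0.  0.  0.1] open 0.0346 j [-0.56  0.23  1.98  0.    0.93  0.89]
[ 0.49664411 -0.27957873  0.07171274]
t 22.0 tcp [ 0.4966 -0.2796  0.0717] rot [ 3.1399e+00 -2.1000e-03  1.2810e-01] F [0.5 0.3 0.1] open 0.0343 j [-0.56  0.23  1.98  0.    0.93  0.89]
[0.496, -0.2783, 0.0065, 0.128] [-0.6, -1.5, 65.2, 0.002, -0.002, 0.0]
```

View pics/s_a.png

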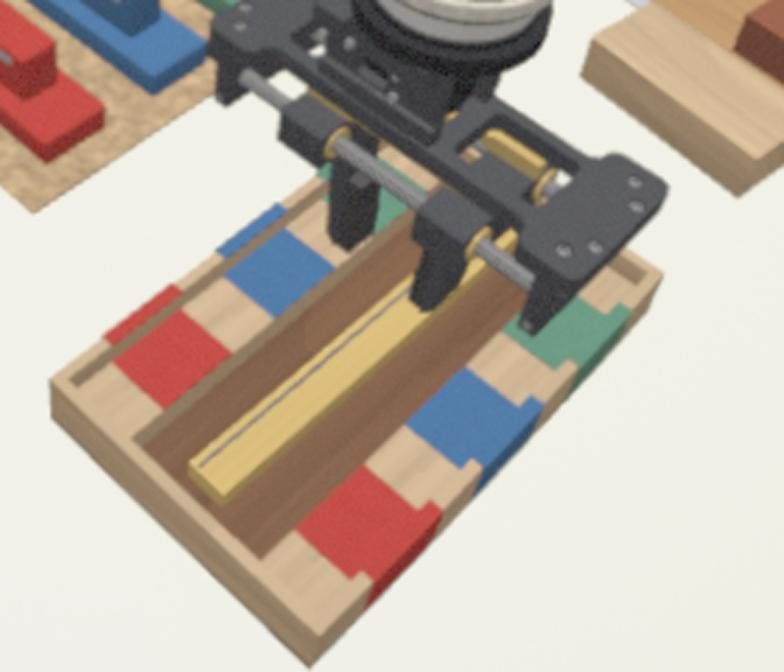

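>>> jog_arm(
  rows=[
    [[0.39,-0.5,-1.5,0,0,0,0],[0.39,-0.5,-1.5,25,0,0,0],[0.39,-0.5,-1.5,40,0,0,0],[0.39,-0.5,-1.5,50,0,0,0],[0.39,-0.5,-1.5,58,0,0,0],[0.39,-0.5,-1.5,63,0,0,0],[0.39,-0.5,-1.5,65,0,0,0],[0.39,-0.5,-1.5,65,0,0,0],[0.39,-0.5,-1.5,65,0,0,0]],
  ],
)

```text
time_s: 22.9
tool_pos: [0.4953, -0.2778, 0.0057]
eef_rot: [3.141, -0.001, 0.128]
wrist_force: [-0.2, 0.4, -0.4]
opening: 0.0344
```

```bash
python3 - <<'E'
from rig import *
from h import *
p=snapshot("side"); crop(p,"s_a",270,240,550,480,2.8); save(p,"s_a_")
E
python3 planb.py .496 -.2783 .0065 .128
```

```text
t 22.95 tcp [ 0.4953 -0.2778  0.0058] rot [ 3.1409e+00 -8.0000e-04  1.2780e-01] F [0.4 0.5 0. ] open 0.0346 j [-0.56  0.32  2.02 -0.    0.81  0.89]
[0.496, -0.2783, 0.0065, 0.128] [0.6, 0.6, -0.7, 0.001, -0.001, -0.0]
```

View pics/s_a.png

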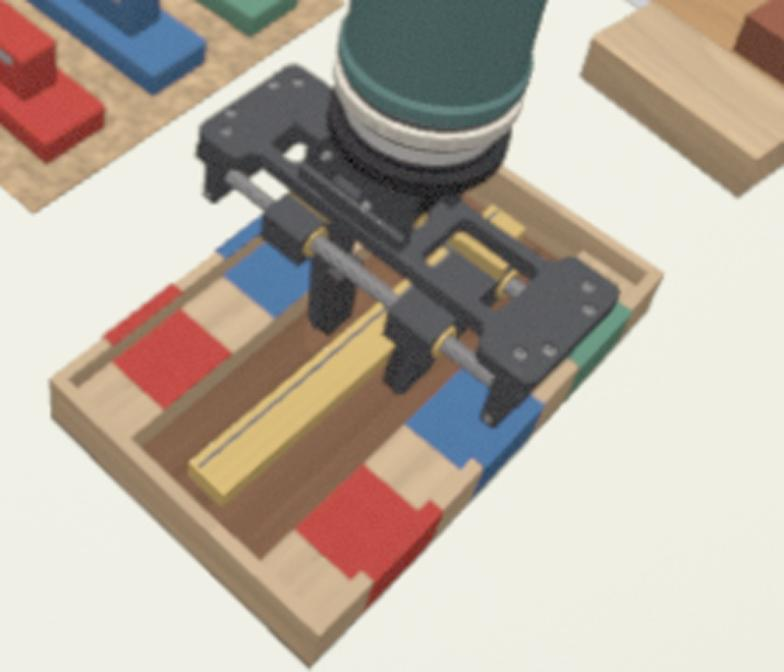

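>>> jog_arm(
  rows=[
    [[0.0,0,0,0,0,0,0],[0.0,0,0,0,0,0,0],[0.0,0,0,0,0,0,0],[0.0,0,0,0,0,0,0],[0.0,0,0,-4,0,0,0],[0.0,0,0,-15,0,0,0],[0.0,0,0,-40,0,0,0],[0.0,0,0,-80,0,0,0],[0.0,0,0,-115,0,0,0],[0.0,0,0,-130,0,0,0],[0.0,0,0,-130,0,0,0],[0.0,0,0,-130,0,0,0],[0.0,0,0,-130,0,0,0]],
  ],
  grip_force=40,
)

```text
time_s: 24.25
tool_pos: [0.4932, -0.2765, 0.1326]
eef_rot: [-3.139, 0.004, 0.128]
wrist_force: [0.6, -0.1, -3.2]
opening: 0.0214
```

```bash
python3 - <<'E'
from rig import *
from fitw import *
S=snapshot("side"); save(S,"s3"); cv2.imwrite("pics/s_a.png",S["color"])
T=snapshot("top"); save(T,"t3"); cv2.imwrite("pics/t_a.png",T["color"])
snapshot("side")
E
python3 planb.py .4835 .284 .137 -.018
```

```text
t 24.4 tcp [ 0.4937 -0.2768  0.1331] rot [-3.1392e+00  2.9000e-03  1.2780e-01] F [-1.1 -0.2 -3.8] open 0.0216 j [-0.56  0.15  1.94  0.    1.05  0.89]
[0.4835, 0.284, 0.137, -0.018] [61.4, -557.5, -2.8, -0.002, 0.003, 0.146]
```

View pics/s_a.png

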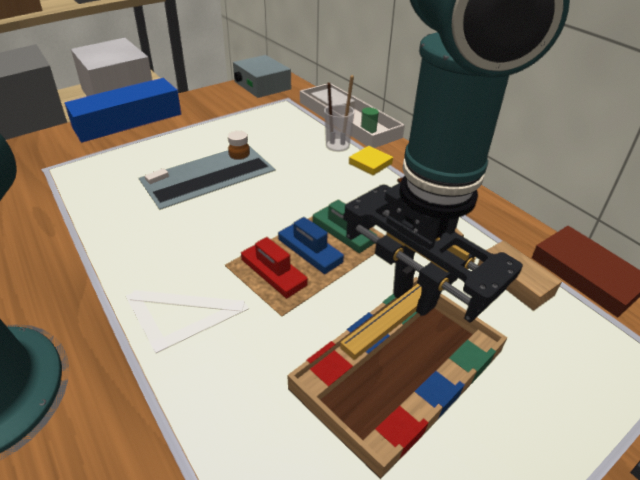

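View pics/t_a.png

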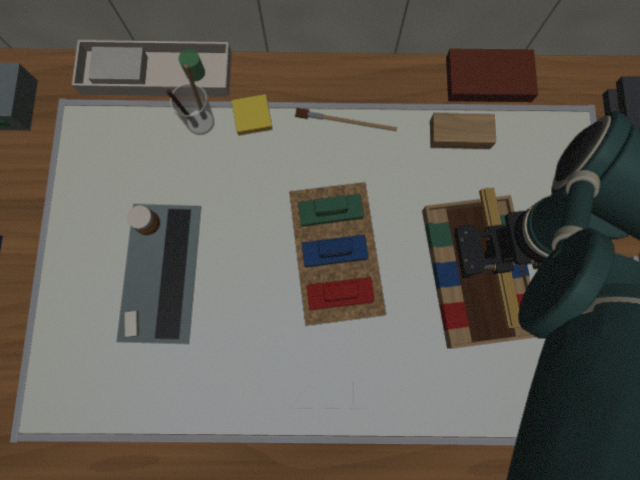

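>>> jog_arm(
  rows=[
    [[0,2,-15,0,0,0,0],[0,5,-45,0,0,0,0.01],[0,9,-80,0,0,0,0.02],[0,13,-118,0,0,0,0.03],[0,17,-156,0,0,0,0.04],[0,21,-194,0,0,0,0.05],[0,25,-232,0,0,0,0.06],[0,30,-270,0,0,0,0.07],[0,34,-308,0,0,0,0.08],[0,38,-346,0,0,0,0.09],[0,42,-384,0,0,0,0.1],[0,46,-422,0,0,0,0.11],[0,50,-460,0,0,0,0.12],[0,55,-495,0,0,0,0.13],[0,58,-525,0,0,0,0.14],[0,60,-545,0,0,0,0.146],[0,61,-555,0,0,0,0.146],[0,61,-557.5,0,0,0,0.146],[0,61,-557.5,0,0,0,0.146],[0,61,-557.5,0,0,0,0.146]],
  ],
)

```text
time_s: 26.4
tool_pos: [0.4841, 0.2822, 0.135]
eef_rot: [3.141, 0.001, -0.019]
wrist_force: [-0.1, 0.1, -3.5]
opening: 0.0212
```

>>> jog_arm(
  rows=[
    [[0,0,0,40,0,0,0],[0,0,0,80,0,0,0],[0,0,0,100,0,0,0],[0,0,0,105,0,0,0],[0,0,0,105,0,0,0],[0,0,0,105,0,0,0],[0,0,0,105,0,0,0]],
  ],
)

```text
time_s: 27.1
tool_pos: [0.486, 0.2838, 0.0322]
eef_rot: [-3.14, -0.003, -0.019]
wrist_force: [-0.5, -0.3, -2.5]
opening: 0.0218
```

```bash
python3 - <<'E'
from rig import *
from fitw import *
S=snapshot("side"); save(S,"s4"); crop(S,"s_a",100,80,340,240,3)
T=snapshot("top"); save(T,"t4"); cv2.imwrite("pics/t_a.png",T["color"])
snapshot("side")
E
python3 planb.py .4835 .284 .006 -.018
```

```text
t 27.25 tcp [0.4853 0.2837 0.0316] rot [-3.1404e+00 -2.2000e-03 -1.8200e-02] F [ 0.2 -0.1 -3.6] open 0.0215 j [ 0.48  0.27  2.02 -0.    0.85  2.07]
[0.4835, 0.284, 0.006, -0.018] [-1.8, -0.3, 25.6, -0.001, -0.002, -0.0]
```

View pics/s_a.png

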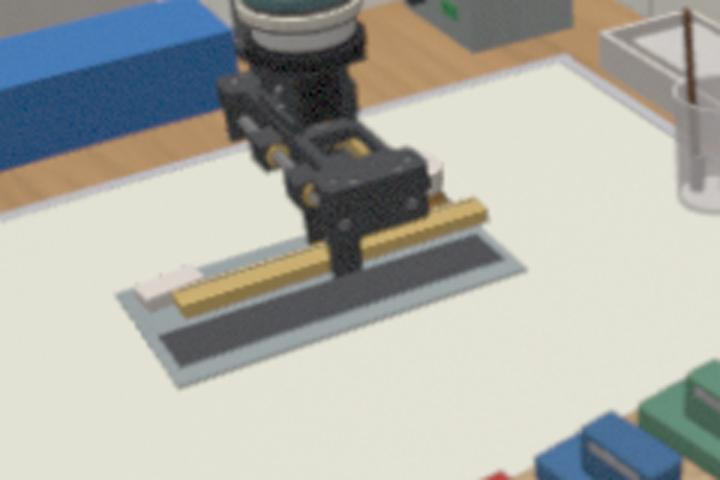

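View pics/t_a.png

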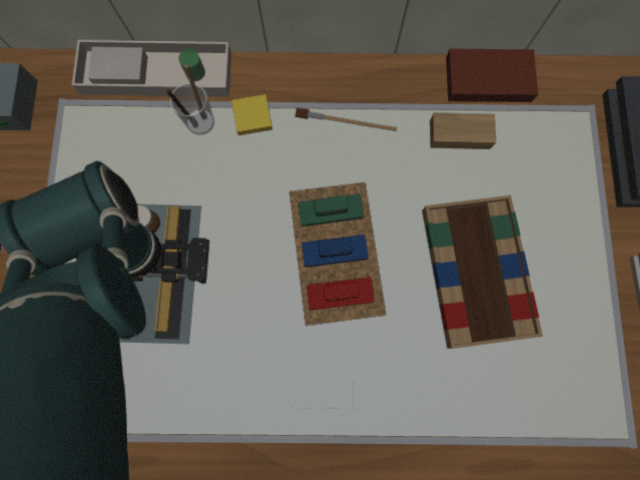

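Run:
```python
from fitw import *
T=load("t4");S=load("s4")
z=.0316+.0102
h=.113; w=.011
# segments excluding middle (gripper)
def sg(ys,parts): 
    s=[]
    for y in ys:
        for a,b in parts: s.append([[a,y,z],[b,y,z]])
    return s
end=lambda x:[[x,-w,z],[x,w,z]]
top=sg((w,-w),[(-.105,-.045)])+sg((-w,w),[(.06,.105)])+[end(h),end(-h)]
side=sg((w,-w),[(-.105,-.04)])+[end(h),end(-h)]+sg((w,),[(.05,.105)])
for nm,a,b in (("top",T,top),("side",S,side),("both",[T,S],[top,side])):
    r=fit(a,b,[.4853,.2837,-.018],ws=(3,2,1.5),verbose=True); print("bar",nm,r[0].round(4),round(r[1],3))
st=rsegs(.244,.044,.004)
draw(S,[(top,r[0],(0,255,0)),(st,[.4835,.284,-.018],(0,0,255))],"d2",(100,80,340,240),3)
draw(T,[(top,r[0],(0,255,0)),(st,[.4835,.284,-.018],(0,0,255))],"d1",(105,190,215,355),3)
```

```text
per-edge [(0.32, 40), (-0.38, 40), (-0.25, 40), (0.37, 40), (-0.61, 40), (0.63, 34)]
bar top [ 0.4879  0.2836 -0.0189] 0.428
   per-edge [(0.06, 39), (-0.09, 40), (-0.04, 40), (-0.03, 39), (0.12, 21)]
bar side [ 0.4871  0.2852 -0.022 ] 0.373
   per-edge [(0.12, 40), (-0.43, 40), (-0.37, 40), (0.25, 40), (-0.75, 40), (0.37, 35), (0.38, 38), (0.37, 40), (0.14, 39), (0.12, 36), (0.39, 24)]
bar both [ 0.4875  0.2838 -0.021 ] 0.481
```

View pics/d1.png

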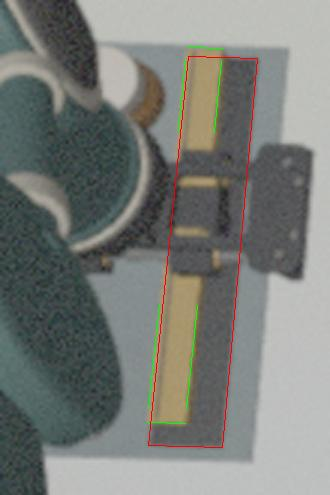

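View pics/d2.png

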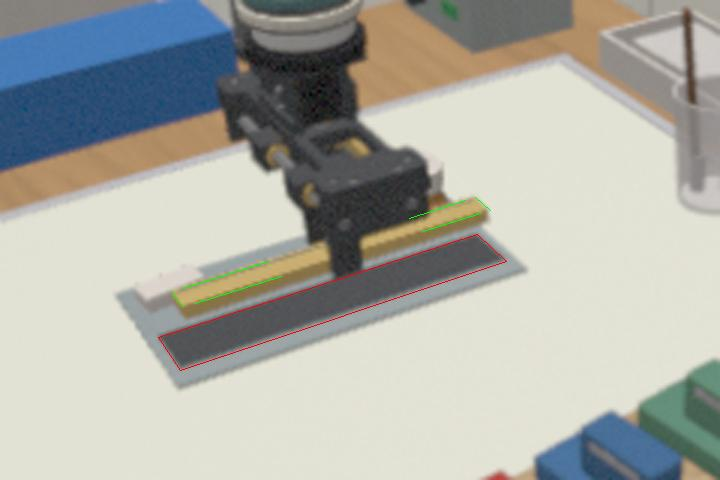

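>>> jog_arm(
  rows=[
    [[0,-3.5,0,8,0,0,0],[0,-3.5,0,14,0,0,0],[0,-3.5,0,19,0,0,0],[0,-3.5,0,22,0,0,0],[0,-3.5,0,24,0,0,0],[0,-3.5,0,24,0,0,0],[0,-3.5,0,24,0,0,0],[0,-3.5,0,24,0,0,0]],
  ],
)

```text
time_s: 28.05
tool_pos: [0.481, 0.2833, 0.0063]
eef_rot: [-3.141, -0.0, -0.018]
wrist_force: [-0.5, 0.2, -3.6]
opening: 0.0212
```

```bash
cat > barfit.py <<'E'
from rig import *
from fitw import *
import sys
tz=read_state()["tool_pos"][2]
S=snapshot("side"); save(S,"s5"); T=snapshot("top"); save(T,"t5")
z=max(tz+.0102,.016)
h=.113; w=.011
def sg(ys,parts): 
    s=[]
    for y in ys:
        for a,b in parts: s.append([[a,y,z],[b,y,z]])
    return s
end=lambda x:[[x,-w,z],[x,w,z]]
bot=[[-h,-w,z-.012],[.0-.04,-w,z-.012]]
top=sg((w,-w),[(-.105,-.045)])+sg((-w,w),[(.06,.105)])+[end(h),end(-h)]
side=sg((w,-w),[(-.105,-.04)])+[end(h),end(-h)]+sg((w,),[(.05,.105)])
for nm,a,b in (("top",T,top),("side",S,side)):
    r=fit(a,b,[.484,.2837,-.018],ws=(4,3,2,1.5),verbose=True); print("bar",nm,r[0].round(4),round(r[1],3))
    st=rsegs(.244,.044,.004)
    r=fit(a,[st[0],st[1],st[2]] if nm=="top" else st,[.4835,.284,-.018],ws=(2,1.5),verbose=True); print("strip",nm,r[0].round(4),round(r[1],3))
crop(S,"s_a",100,80,340,240,3); crop(T,"t_a",105,190,215,355,4)
E
python3 barfit.py; python3 planb.py
```

```text
per-edge [(0.29, 40), (-0.37, 40), (-0.37, 40), (0.37, 40), (-0.62, 40), (0.38, 40)]
bar top [ 0.4817  0.283  -0.0196] 0.431
   per-edge [(0.13, 40), (0.08, 37), (0.12, 40)]
strip top [ 0.4832  0.2836 -0.0176] 0.252
   per-edge [(-0.04, 40), (0.0, 40), (-0.08, 39), (0.04, 40), (0.16, 23)]
bar side [0.4812 0.2869 0.0208] 0.4
   per-edge [(0.06, 40), (0.01, 40)]
strip side [ 0.4839  0.2855 -0.0164] 0.195
t 28.15 tcp [0.481  0.2833 0.0063] rot [-3.1414e+00 -3.0000e-04 -1.8200e-02] F [ 0.9 -1.  -3.3] open 0.0216 j [0.49 0.3  2.04 0.   0.8  2.08]
```

View pics/s_a.png

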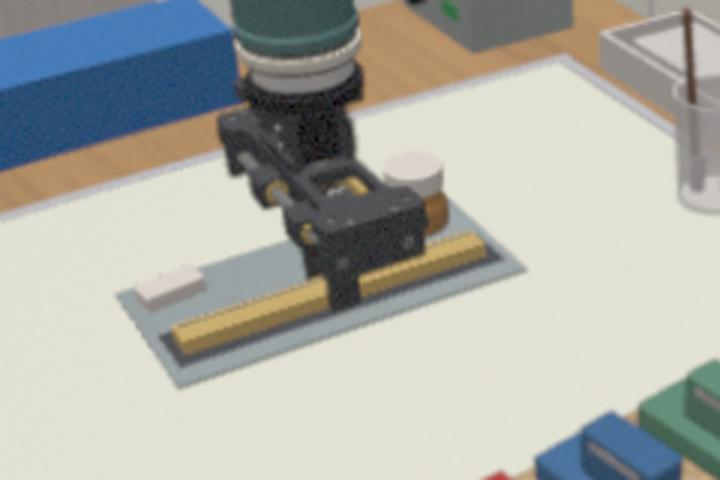

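View pics/t_a.png

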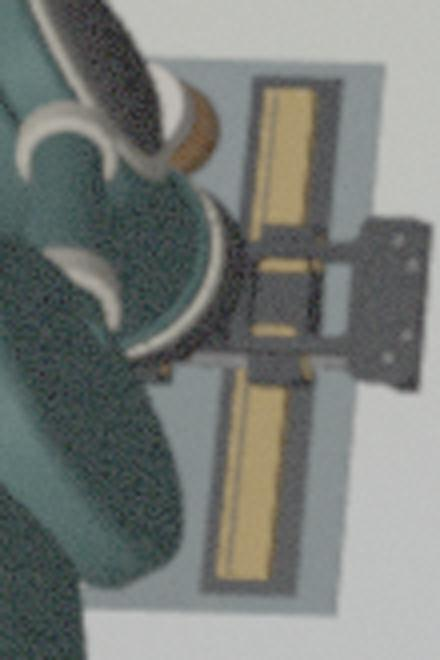

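>>> jog_arm(
  rows=[
    [[0,1.8,-0.4,0,0,0,0],[0,1.8,-0.4,0.2,0,0,0],[0,1.8,-0.4,0.5,0,0,0],[0,1.8,-0.4,0.5,0,0,0],[0,1.8,-0.4,0.5,0,0,0],[0.4,1.8,-0.4,0.5,0,0,0],[0.4,1.8,-0.4,0.5,0,0,0],[0.4,1.8,-0.4,0.5,0,0,0],[0.4,1.8,-0.4,0.5,0,0,0],[0.4,1.8,-0.4,-10,0,0,0],[0.4,1.8,-0.4,-40,0,0,0],[0.4,1.8,-0.4,-85,0,0,0],[0.4,1.8,-0.4,-130,0,0,0],[0.4,1.8,-0.4,-150,0,0,0]],
  ],
)

```text
time_s: 29.55
tool_pos: [0.4851, 0.285, 0.1622]
eef_rot: [-3.138, -0.007, -0.018]
wrist_force: [1.0, 0.5, 0.4]
opening: 0.035
```

```bash
python3 planb.py .45 -.03 .16 .1
```

```text
t 29.55 tcp [0.4851 0.285  0.1622] rot [-3.1377 -0.0071 -0.0181] F [1.  0.5 0.4] open 0.035 j [ 0.49  0.11  1.93 -0.    1.09  2.08]
[0.45, -0.03, 0.16, 0.1] [-29.4, 315.6, 0.8, -0.003, -0.007, -0.118]
```

>>> jog_arm(
  rows=[
    [[0.57,0,35,0,0,0,-0.14],[0.57,-3,75,0,0,0,-0.28],[0.57,-6,115,0,0,0,-0.42],[0.57,-10,155,0,0,0,-0.56],[0.57,-14,195,0,0,0,-0.7],[0.57,-18,235,0,0,0,-0.84],[0.57,-22,275,0,0,0,-0.98],[0.57,-26,315,0,0,0,-1.12],[0.57,-28,355,0,0,0,-1.26],[0.57,-28,395,0,0,0,-1.4],[0.57,-28,425,0,0,0,-1.54],[0.57,-28,445,0,0,0,-1.66],[0.57,-28,453,0,0,0,-1.728],[0.57,-28,455,0,0,0,-1.728],[0.57,-28,455,0,0,0,-1.728]],
  ],
)

```text
time_s: 31.05
tool_pos: [0.4464, -0.1709, 0.1567]
eef_rot: [3.141, 0.0, 1.707]
wrist_force: [0.6, 0.1, -0.2]
opening: 0.0504
```

```bash
cat > check.py <<'E'
from rig import *
from fitw import *
S=snapshot("side"); save(S,"s6"); T=snapshot("top"); save(T,"t6")
z=.016;bar=rsegs(.226,.022,z); st=rsegs(.244,.044,.004)
for nm,a in (("top",T),("side",S)):
    r=fit(a,bar,[.4835,.2837,-.018],ws=(2.5,2,1.5),verbose=True); qb=r[0]; print("bar",nm,r[0].round(4),round(r[1],3))
    r=fit(a,st,[.4835,.284,-.018],ws=(2,1.5),verbose=True); print("strip",nm,r[0].round(4),round(r[1],3))
    draw(a,[(bar,qb,(0,255,0)),(st,r[0],(0,0,255))],"d_"+nm,(105,190,215,355) if nm=="top" else (120,110,300,230),4)
cv2.imwrite("pics/s_a.png",S["color"]);cv2.imwrite("pics/t_a.png",T["color"])
E
python3 check.py; python3 plan.py
```

```text
per-edge [(0.12, 40), (0.36, 40), (0.12, 40), (0.33, 40)]
bar top [ 0.4828  0.2833 -0.0181] 0.284
   per-edge [(0.12, 40), (-0.12, 40), (0.13, 40), (-0.13, 40)]
strip top [ 0.4832  0.2835 -0.0178] 0.259
   per-edge [(0.49, 12), (-0.08, 40), (0.09, 40), (-0.05, 36)]
bar side [ 0.4828  0.2838 -0.0206] 0.292
   per-edge [(0.61, 40), (-0.01, 40), (0.88, 38)]
strip side [ 0.4839  0.2875 -0.0134] 0.638
t 31.15 tcp [ 0.4463 -0.1703  0.1565] rot [ 3.1413 -0.      1.7091] F [-0.2  0.2  0.7] open 0.0501 j [-0.42 -0.04  2.1   0.    1.08 -0.56]
```

View pics/d_top.png

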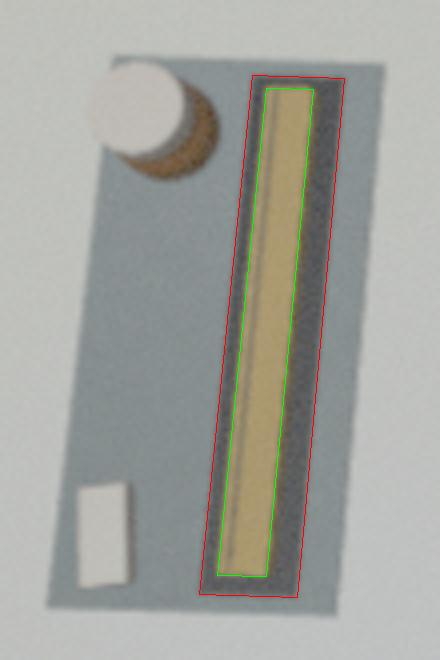

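View pics/d_side.png

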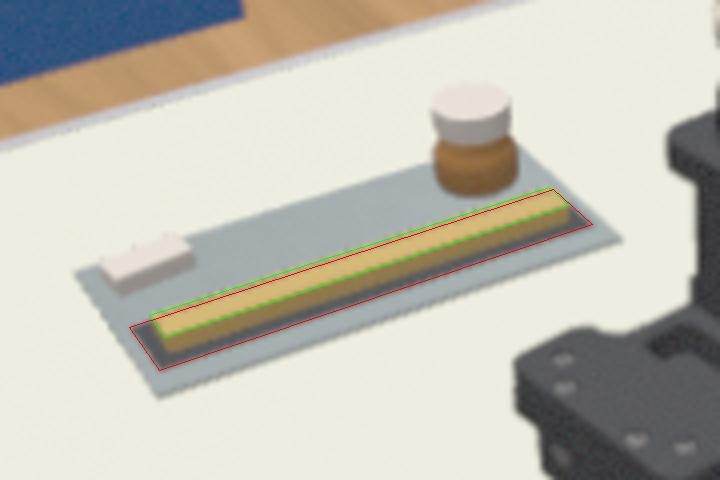

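View pics/t_a.png

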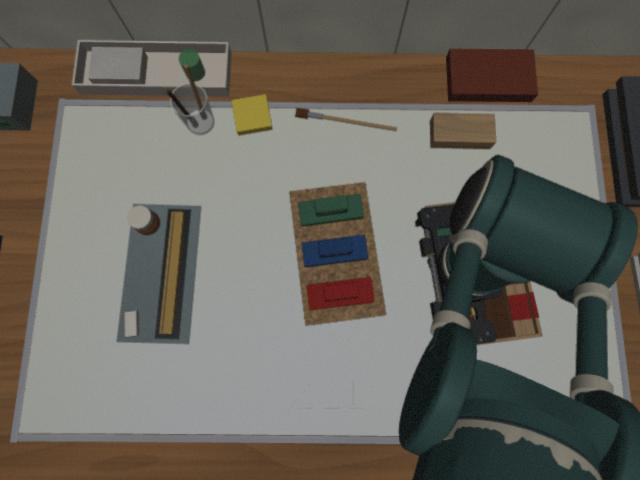

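Run:
```python
from fitw import *
S=load("s6")
q=np.array([.4842,.2855,-.0186])
w=.011;h=.113
for nm,segs in (("strip near",[[[-.12,-.022,.004],[.12,-.022,.004]]]),("bar bottom near",[[[-h,-w,.004],[h,-w,.004]]]),("bar top near",[[[-h,-w,.016],[h,-w,.016]]]),("bar top far",[[[-h,w,.016],[h,w,.016]]]),
   ("strip end -x",[[[-.122,-.022,.004],[-.122,-.011,.004]]]),("strip end +x",[[[.122,-.022,.004],[.122,-.011,.004]]]),("bar end -x bot",[[[-h,-w,.004],[-h,w,.004]]]),("bar end -x top",[[[-h,-w,.016],[-h,w,.016]]]),("bar end +x top",[[[h,-w,.016],[h,w,.016]]])):
    for (t,off,ok,nn,pts) in edges(S,prep(S,.7),segs,q,3.0):
        # px per mm normal
        if "end" in nm: d=proj(S,world(np.array([[segs[0][0][0]+.001,0,segs[0][0][2]]]),q))-proj(S,world(np.array([[segs[0][0][0],0,segs[0][0][2]]]),q))
        else: d=proj(S,world(np.array([[0,.001,.004]]),q))-proj(S,world(np.array([[0,0,.004]]),q))
        k=(d@nn)[0]; o=off/k
        print(nm,"median mm offset %.2f"%np.median(o[ok]),"left %.2f right %.2f"%(np.median(o[:20][ok[:20]]),np.median(o[20:][ok[20:]])),ok.sum(),"px/mm %.2f"%k)
```

```text
strip near median mm offset -0.15 left -0.19 right -0.01 40 px/mm -0.27
bar bottom near median mm offset -10.53 left nan right -10.53 3 px/mm -0.27
bar top near median mm offset -1.59 left -1.51 right -1.89 40 px/mm -0.27
bar top far median mm offset -1.41 left -1.67 right -1.14 39 px/mm -0.27
strip end -x median mm offset -0.28 left 0.38 right -0.37 40 px/mm 0.49
strip end +x median mm offset 6.79 left 6.80 right 6.79 40 px/mm 0.36
bar end -x bot median mm offset 1.42 left 0.13 right 2.68 37 px/mm 0.48
bar end -x top median mm offset -1.28 left -1.21 right -1.44 40 px/mm 0.48
bar end +x top median mm offset 6.81 left 6.65 right 6.94 37 px/mm 0.37
  return _methods._mean(a, axis=axis, dtype=dtype,
  ret = ret.dtype.type(ret / rcount)
```

Run:
```python
from fitw import *
T=load("t6");S=load("s2"); S6=load("s6")
init={'r':[.446,-.035,.139],'b':[.5252,-.027,.139],'g':[.604,-.016,.139]}
it=[]
for k,q0 in init.items():
    b=rsegs(.046,.12,.024)
    for nm,a in (("top",T),("side",S6)):
        r=fit(a,b,q0,ws=(5,3,2,1.5),verbose=True); print(k,nm,r[0].round(4),round(r[1],2))
        it.append((nm,(allsegs(.004),r[0],(255,255,255))))
draw(T,[i for n,i in it if n=="top"],"d1",(280,170,400,340),4)
draw(S6,[i for n,i in it if n=="side"],"d2",(215,190,405,320),4)
```

```text
per-edge [(0.13, 39), (-0.02, 40), (0.13, 37)]
r top [ 0.4459 -0.043   0.1311] 0.36
   per-edge [(0.01, 40), (-0.03, 40)]
r side [ 0.4377 -0.039   0.1304] 0.17
   per-edge [(0.38, 40), (-0.05, 40), (0.58, 38)]
b top [ 0.5246 -0.0319  0.1463] 0.5
   per-edge [(-0.04, 27), (-0.04, 36), (0.15, 12), (-0.36, 26)]
b side [ 0.524  -0.0276  0.1709] 0.57
   per-edge [(-0.1, 40), (0.02, 40), (-0.14, 40)]
g top [ 0.5985 -0.0092  0.1447] 0.28
   per-edge [(-0.04, 29), (0.88, 9), (0.04, 29), (0.15, 40)]
g side [ 0.6155 -0.0114  0.0404] 0.61
```

View pics/d1.png

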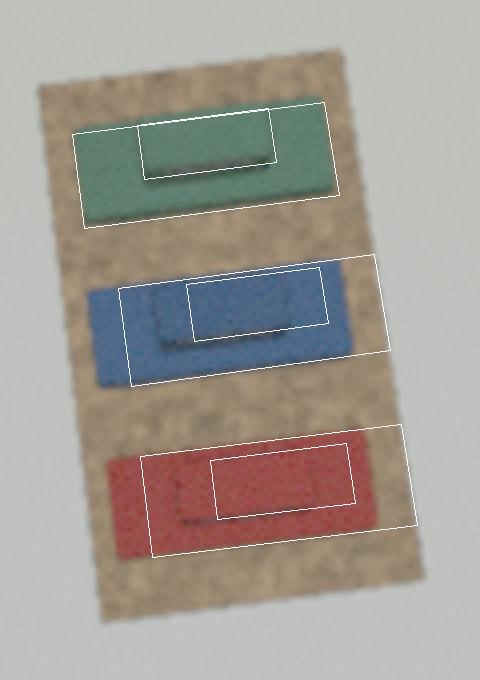

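View pics/d2.png

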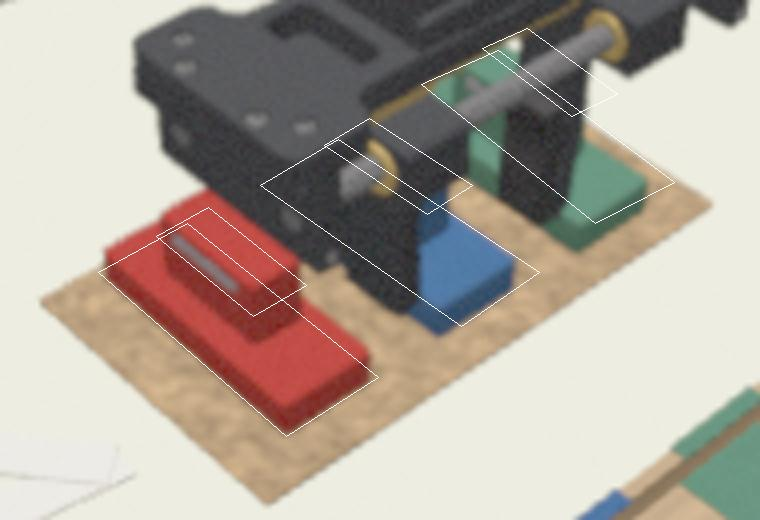

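```bash
cat > fitmat.py <<'E'
from fitw import *
T=load("t6");S=load("s4")
init={'r':[.446,-.028,.139],'b':[.5245,-.018,.139],'g':[.601,-.007,.139]}
it=[]
for k,q0 in init.items():
    b=rsegs(.046,.12,.024)
    t=b+[]; 
    for nm,a in (("top",T),("side",S)):
        r=fit(a,b,q0,ws=(3,2,1.5),verbose=True); print(k,nm,r[0].round(4),round(r[1],2))
        it.append((nm,(allsegs(.004),r[0],(255,255,255))))
draw(T,[i for n,i in it if n=="top"],"d1",(280,170,400,340),4)
draw(S,[i for n,i in it if n=="side"],"d2",(215,190,405,320),4)
E
python3 fitmat.py
```

```text
per-edge [(0.15, 40), (-0.36, 40), (0.15, 40), (-0.37, 40)]
r top [ 0.4438 -0.0268  0.1284] 0.38
   per-edge [(-0.31, 19), (-0.13, 40), (-0.09, 40), (-0.41, 40)]
r side [ 0.4446 -0.0267  0.1335] 0.45
   per-edge [(0.39, 40), (-0.38, 40), (0.44, 40), (-0.38, 40)]
b top [ 0.5223 -0.0165  0.1387] 0.49
   per-edge [(-0.3, 17), (-0.28, 37), (-0.08, 40), (-0.42, 40)]
b side [ 0.5239 -0.0164  0.1378] 0.39
   per-edge [(-0.1, 40), (0.02, 40), (-0.14, 40)]
g top [ 0.5985 -0.0092  0.1447] 0.28
   per-edge [(-0.37, 32), (-0.33, 37), (-0.17, 40), (-0.34, 40)]
g side [ 0.6021 -0.0087  0.1545] 0.41
```

View pics/d1.png

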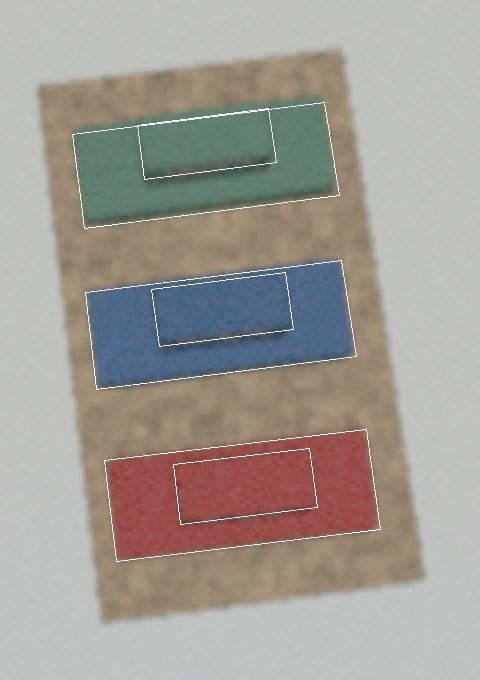

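View pics/d2.png

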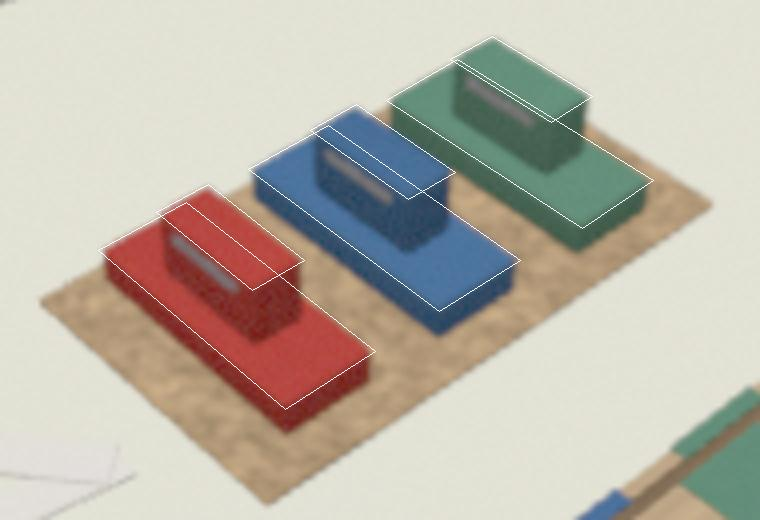

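```bash
python3 plan.py .4454 -.0267 .11 .133
```

```text
t 31.15 tcp [ 0.4463 -0.1703  0.1565] rot [ 3.1413 -0.      1.7091] F [-0.2  0.2  0.7] open 0.0501 j [-0.42 -0.04  2.1   0.    1.08 -0.56]
[0.4454, -0.0267, 0.11, 0.133] [142.3, 18.9, 46.5, 0.0, -0.0, 0.005]
```

>>> jog_arm(
  rows=[
    [[0.57,40,5,0,0,0,0.005],[0.57,85,11,0,0,0,0.005],[0.57,125,17,0,0,0,0.005],[0.57,141,19,10,0,0,0.005],[0.57,142.3,19,30,0,0,0.005],[0.57,142.3,19,46.5,0,0,0.005],[0.57,142.3,19,46.5,0,0,0.005],[0.57,142.3,19,46.5,0,0,0.005],[0.57,142.3,19,46.5,0,0,0.005]],
  ],
)

```text
time_s: 32.05
tool_pos: [0.4462, -0.0271, 0.1107]
eef_rot: [3.14, 0.0, 1.705]
wrist_force: [0.5, 0.4, 0.8]
opening: 0.0504
```

```bash
python3 -c "
from rig import *
snapshot('side');snapshot('side')"; python3 plan.py .4454 -.0267 .031 .133
```

```text
t 32.15 tcp [ 0.4463 -0.0274  0.1108] rot [3.1397e+00 5.0000e-04 1.7044e+00] F [-0.2  0.   0.3] open 0.0502 j [-0.12 -0.05  2.2   0.    0.99 -0.25]
[0.4454, -0.0267, 0.031, 0.133] [0.8, -1.0, 79.8, 0.002, 0.0, 0.001]
```

>>> jog_arm(
  rows=[
    [[0.57,0.5,-0.5,35,0,0,0],[0.57,0.5,-0.5,62,0,0,0],[0.57,0.5,-0.5,75,0,0,0],[0.57,0.5,-0.5,80,0,0,0],[0.57,0.5,-0.5,80,0,0,0],[0.57,0.5,-0.5,80,0,0,0],[0.0,0.5,-0.5,80,0,0,0],[0.0,0.5,-0.5,80,0,0,0],[0.0,0.5,-0.5,80,0,0,0],[0.0,0.5,-0.5,80,0,0,0],[0.0,0.5,-0.5,80,0,0,0]],
  ],
  grip_force=30,
)

```text
time_s: 33.25
tool_pos: [0.4453, -0.0268, 0.0302]
eef_rot: [3.141, 0.0, 1.705]
wrist_force: [-0.9, -0.1, 4.9]
opening: 0.0254
```

```bash
python3 plan.py .4164 -.2930 .13 .1405
```

```text
t 33.25 tcp [ 0.4453 -0.0268  0.0302] rot [3.1408e+00 2.0000e-04 1.7048e+00] F [-0.9 -0.1  4.9] open 0.0254 j [-0.12  0.07  2.26 -0.    0.81 -0.25]
[0.4164, -0.293, 0.13, 0.1405] [-259.9, -64.1, -99.8, 0.001, 0.0, -0.007]
```

>>> jog_arm(
  rows=[
    [[0,0,0,-10,0,0,0],[0,0,0,-35,0,0,0],[0,0,0,-70,0,0,0],[0,0,0,-100,0,0,0],[0,-20,-5,-100,0,0,0],[0,-55,-14,-100,0,0,0],[0,-95,-23,-100,0,0,-0.003],[0,-135,-33,-100,0,0,-0.007],[0,-175,-43,-100,0,0,-0.007],[0,-212,-52,-100,0,0,-0.007],[0,-240,-59,-100,0,0,-0.007],[0,-256,-63,-100,0,0,-0.007],[0,-260,-64,-100,0,0,-0.007],[0,-260,-64,-100,0,0,-0.007],[0,-260,-64,-70,0,0,-0.007],[0,-260,-64,-40,0,0,-0.007],[0,-260,-64,-33,0,0,-0.007],[0,-260,-64,-33,0,0,-0.007],[0,-260,-64,-33,0,0,-0.007]],
  ],
)

```text
time_s: 35.15
tool_pos: [0.417, -0.2928, 0.0637]
eef_rot: [3.141, 0.001, 1.713]
wrist_force: [-0.3, -0.3, -6.6]
opening: 0.0259
```

```bash
python3 - <<'E'
from rig import *
from fitw import *
p=snapshot("side"); save(p,"s_a_"); snapshot("side")
s=read_state(); q=[s["tool_pos"][0],s["tool_pos"][1],s["eef_rot"][2]-np.pi/2]; z=s["tool_pos"][2]-.0262
draw(p,[(allsegs(z),q,(255,255,255))],"s_a",(270,240,550,480),2.8)
E
python3 plan.py .4164 -.2930 .0462 .1405
```

```text
t 35.25 tcp [ 0.4177 -0.2937  0.0645] rot [3.1392e+00 2.4000e-03 1.7123e+00] F [ 0.1  0.9 -6.9] open 0.0261 j [-0.66  0.13  2.11  0.    0.89 -0.8 ]
[0.4164, -0.293, 0.0462, 0.1405] [0.9, -1.2, 18.3, 0.002, 0.002, 0.001]
```

View pics/s_a.png

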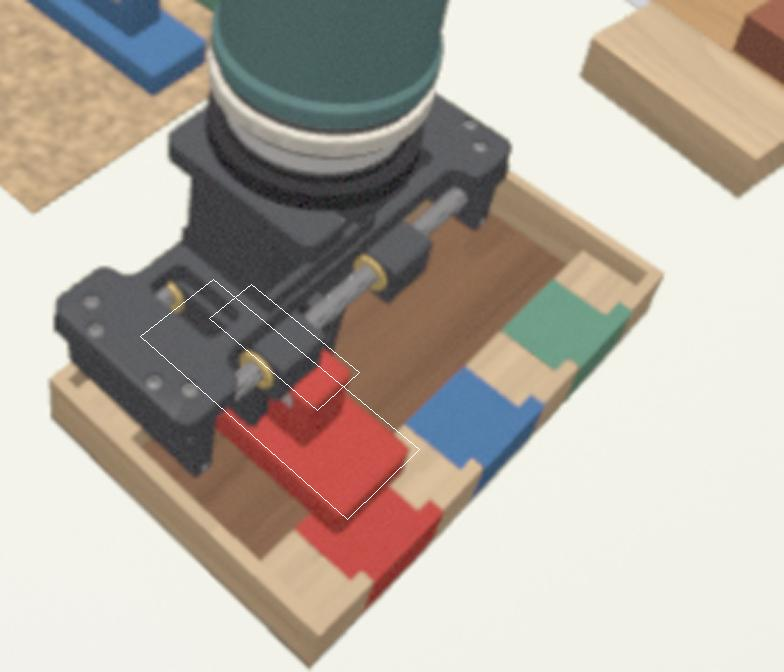

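>>> jog_arm(
  rows=[
    [[0,0.7,-1,6,0,0,0],[0,0.7,-1,11,0,0,0],[0,0.7,-1,15,0,0,0],[0,0.7,-1,17.5,0,0,0],[0,0.7,-1,18.3,0,0,0],[0,0.7,-1,18.3,0,0,0],[0,0.7,-1,18.3,0,0,0],[0,0.7,-1,18.3,0,0,0]],
  ],
)

```text
time_s: 36.05
tool_pos: [0.4148, -0.2923, 0.0463]
eef_rot: [-3.141, -0.001, 1.712]
wrist_force: [-5.8, 4.7, 11.4]
opening: 0.0257
```

```bash
python3 plan.py .4164 -.2930 .0462 .1405
```

```text
t 36.05 tcp [ 0.4148 -0.2923  0.0463] rot [-3.1406e+00 -1.0000e-03  1.7117e+00] F [-5.8  4.7 11.4] open 0.0257 j [-0.66  0.16  2.13 -0.    0.86 -0.8 ]
[0.4164, -0.293, 0.0462, 0.1405] [-0.9, 1.5, 0.1, -0.001, -0.001, 0.0]
```

>>> jog_arm(
  rows=[
    [[0,0,0,-1.5,0,0,0],[0,-0.9,1.5,-3,0,0,0],[0,-0.9,1.5,-3,0,0,0],[0,-0.9,1.5,-3,0,0,0],[0,-0.9,1.5,-3,0,0,0]],
  ],
)

```text
time_s: 36.55
tool_pos: [0.4165, -0.293, 0.047]
eef_rot: [-3.141, -0.001, 1.712]
wrist_force: [0.1, -0.2, -7.1]
opening: 0.0258
```

```bash
python3 plan.py .4164 -.2930 .0462 .1405
```

```text
t 36.55 tcp [ 0.4165 -0.293   0.047 ] rot [-3.1411e+00 -5.0000e-04  1.7118e+00] F [ 0.1 -0.2 -7.1] open 0.0258 j [-0.66  0.16  2.12 -0.    0.86 -0.8 ]
[0.4164, -0.293, 0.0462, 0.1405] [-0.0, -0.1, 0.8, -0.001, -0.001, 0.001]
```

>>> jog_arm(
  rows=[
    [[0,0,0,0.5,0,0,0],[0,0,0,0.9,0,0,0],[0,0,0,0.9,0,0,0],[0.57,0,0,0.9,0,0,0],[0.57,0,0,0.9,0,0,0],[0.57,0,0,0.9,0,0,0],[0.57,0,0,-15,0,0,0],[0.57,0,0,-45,0,0,0],[0.57,0,0,-80,0,0,0],[0.57,30,0,-100,0,0,0],[0.57,75,0,-100,0,0,0],[0.57,120,5,-100,0,0,0],[0.57,165,20,-100,0,0,0],[0.57,210,40,-100,0,0,0],[0.57,245,60,-100,0,0,0],[0.57,262,80,-100,0,0,0],[0.57,265,100,-100,0,0,0],[0.57,265,120,-100,0,0,0],[0.57,265,134,-100,0,0,0],[0.57,265,134,-100,0,0,0]],
  ],
)

```text
time_s: 38.55
tool_pos: [0.514, -0.0118, 0.1481]
eef_rot: [3.14, 0.0, 1.712]
wrist_force: [-0.5, -0.1, -1.2]
opening: 0.05
```

```bash
cat > fithome.py <<'E'
from rig import *
from fitw import *
import sys
# args: name, slot offset
S=snapshot("side"); save(S,"sh"); T=snapshot("top"); save(T,"th")
H={'top':np.array([.4895,-.2831,.1415]),'side':np.array([.4904,-.2811,.1404])}
it={'top':[],'side':[]}
for k in sys.argv[1:]:
    cx={'r':-.075,'b':0,'g':.075}[k]
    z=.02
    # base-top edges over the channel + ends
    top=[[[.023,-.036,z+.02],[.023,.036,z+.02]],[[-.023,-.036,z+.02],[-.023,.036,z+.02]],[[-.02,.06,z+.02],[.02,.06,z+.02]],[[-.02,-.06,z+.02],[.02,-.06,z+.02]]]
    side=[[[-.023,-.055,z+.02],[-.023,.055,z+.02]],[[.023,-.05,z+.02],[.023,-.034,z+.02]],[[-.02,-.06,z+.02],[.02,-.06,z+.02]]]
    for nm,a,sg in (("top",T,top),("side",S,side)):
        h=H[nm]; c,s=np.cos(h[2]),np.sin(h[2])
        q0=[h[0]+cx*c,h[1]+cx*s,h[2]]
        r=fit(a,sg,q0,ws=(3,2,1.5),verbose=True); d=r[0][:2]-q0[:2]
        print(k,nm,r[0].round(4),round(r[1],2),"off home mm",((d@np.array([[c,-s],[s,c]]))*1000).round(2),"dyaw",round(r[0][2]-h[2],4))
        it[nm]+=[(allsegs(.02),r[0],(255,255,255)),(rsegs(.046,.15,.02,0),q0,(0,255,255))]
draw(T,it['top'],"d1",(410,180,560,360),4); draw(S,it['side'],"d2",(270,260,530,480),3)
E
python3 fithome.py r; python3 plan.py .5246 -.0164 .11 .138
```

```text
per-edge [(0.37, 40), (-0.36, 40), (-0.03, 40)]
r top [ 0.4155 -0.2937  0.1373] 0.33 off home mm [ 0.21 -0.01] dyaw -0.0042
   per-edge [(-0.28, 40), (0.21, 40), (-0.02, 37)]
r side [ 0.4159 -0.2918  0.1269] 0.25 off home mm [-0.24 -0.19] dyaw -0.0135
t 38.65 tcp [ 0.5118 -0.0122  0.1474] rot [-3.1408e+00 -1.0000e-04  1.7116e+00] F [ 0.9 -0.   0.2] open 0.0502 j [-0.07  0.03  2.04 -0.    1.07 -0.21]
[0.5246, -0.0164, 0.11, 0.138] [-6.0, 12.1, 37.3, -0.001, -0.0, 0.003]
```

View pics/d1.png

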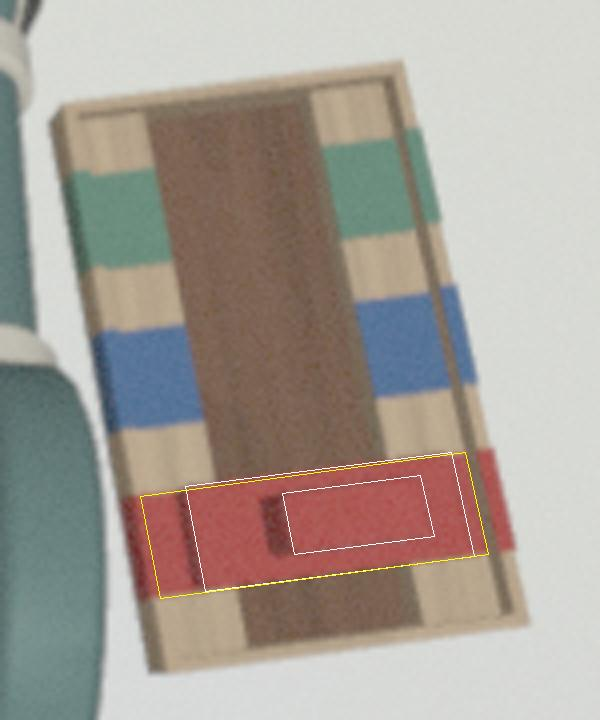

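View pics/d2.png

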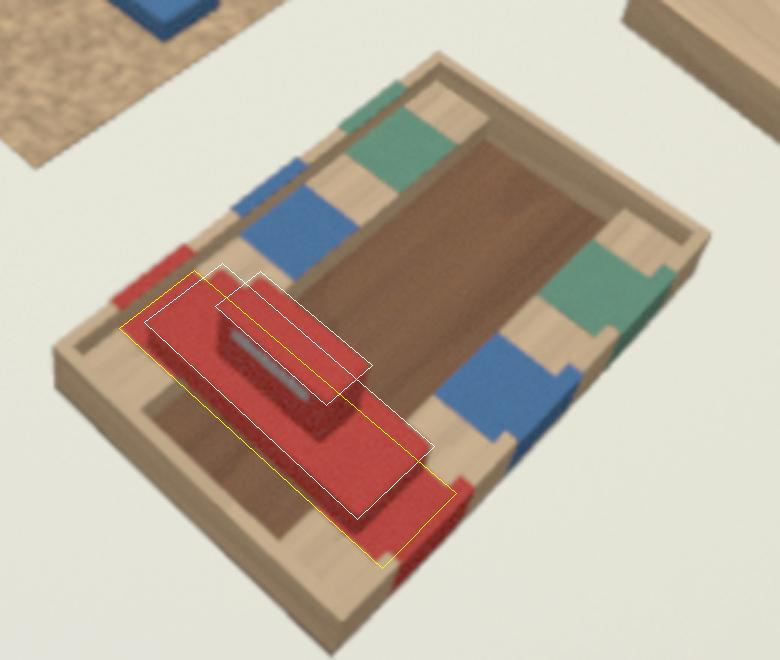

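>>> jog_arm(
  rows=[
    [[0.57,-6,12,0,0,0,0],[0.57,-6,12,20,0,0,0],[0.57,-6,12,37,0,0,0],[0.57,-6,12,37,0,0,0],[0.57,-6,12,37,0,0,0],[0.57,-6,12,37,0,0,0]],
  ],
)

```text
time_s: 39.25
tool_pos: [0.5256, -0.0165, 0.1114]
eef_rot: [3.14, 0.0, 1.711]
wrist_force: [0.2, 0.0, -0.0]
opening: 0.0503
```

```bash
python3 plan.py .5246 -.0164 .030 .138
```

```text
t 39.25 tcp [ 0.5256 -0.0165  0.1114] rot [3.1401e+00 4.0000e-04 1.7114e+00] F [ 0.2  0.  -0. ] open 0.0503 j [-0.08  0.1   2.05 -0.    0.99 -0.22]
[0.5246, -0.0164, 0.03, 0.138] [0.3, -1.1, 81.4, 0.002, 0.0, 0.003]
```

>>> jog_arm(
  rows=[
    [[0.57,0,-0.5,35,0,0,0],[0.57,0,-0.5,62,0,0,0],[0.57,0,-0.5,76,0,0,0],[0.57,0,-0.5,81,0,0,0],[0.57,0,-0.5,81,0,0,0],[0.57,0,-0.5,81,0,0,0],[0.0,0,-0.5,81,0,0,0],[0.0,0,-0.5,81,0,0,0],[0.0,0,-0.5,81,0,0,0],[0.0,0,-0.5,81,0,0,0],[0.0,0,-0.5,81,0,0,0]],
  ],
)

```text
time_s: 40.35
tool_pos: [0.5247, -0.0163, 0.03]
eef_rot: [3.141, 0.0, 1.712]
wrist_force: [-0.2, -0.4, 4.3]
opening: 0.0258
```

```bash
python3 plan.py .4907 -.2825 .13 .1405
```

```text
t 40.35 tcp [ 0.5247 -0.0163  0.03  ] rot [3.1410e+00 2.0000e-04 1.7119e+00] F [-0.2 -0.4  4.3] open 0.0258 j [-0.08  0.21  2.1  -0.    0.83 -0.22]
[0.4907, -0.2825, 0.13, 0.1405] [-258.8, -71.0, -100.0, 0.001, 0.0, 0.001]
```

>>> jog_arm(
  rows=[
    [[0,0,0,-10,0,0,0],[0,0,0,-35,0,0,0],[0,0,0,-70,0,0,0],[0,0,0,-100,0,0,0],[0,-20,-5,-100,0,0,0],[0,-55,-15,-100,0,0,0],[0,-95,-26,-100,0,0,0],[0,-135,-37,-100,0,0,0],[0,-175,-48,-100,0,0,0],[0,-212,-58,-100,0,0,0],[0,-240,-66,-100,0,0,0],[0,-255,-70,-100,0,0,0],[0,-259,-71,-100,0,0,0],[0,-259,-71,-100,0,0,0],[0,-259,-71,-70,0,0,0],[0,-259,-71,-40,0,0,0],[0,-259,-71,-30,0,0,0],[0,-259,-71,-30,0,0,0],[0,-259,-71,-30,0,0,0],[0,-259,-71,-30,0,0,0]],
  ],
)

```text
time_s: 42.35
tool_pos: [0.492, -0.2831, 0.0612]
eef_rot: [3.139, 0.002, 1.712]
wrist_force: [-0.0, -0.5, -6.3]
opening: 0.026
```

```bash
python3 -c "
from rig import *
snapshot('side');snapshot('side')"; python3 plan.py .4907 -.2825 .046 .1405
```

```text
t 42.45 tcp [ 0.4918 -0.2833  0.0612] rot [3.1392e+00 2.0000e-03 1.7120e+00] F [ 0.7  0.1 -4.7] open 0.026 j [-0.57  0.24  2.    0.    0.91 -0.71]
[0.4907, -0.2825, 0.046, 0.1405] [1.0, -1.0, 15.2, 0.002, 0.002, 0.001]
```

>>> jog_arm(
  rows=[
    [[0,0,0,6,0,0,0],[0,0,0,10,0,0,0],[0,0,0,12.5,0,0,0],[0,0,0,13.5,0,0,0],[0,0,0,13.5,0,0,0],[0,0,0,13.5,0,0,0],[0,0,0,13.5,0,0,0],[0,0,0,13.5,0,0,0]],
  ],
)

```text
time_s: 43.25
tool_pos: [0.4903, -0.2827, 0.0461]
eef_rot: [-3.141, -0.0, 1.712]
wrist_force: [-3.1, 1.1, 0.6]
opening: 0.0255
```

```bash
python3 plan.py .4907 -.2825 .046 .1405
```

```text
t 43.25 tcp [ 0.4903 -0.2827  0.0461] rot [-3.1413e+00 -1.0000e-04  1.7118e+00] F [-3.1  1.1  0.6] open 0.0255 j [-0.57  0.26  2.   -0.    0.88 -0.71]
[0.4907, -0.2825, 0.046, 0.1405] [0.1, 0.4, 0.1, -0.0, -0.0, 0.001]
```

>>> jog_arm(
  rows=[
    [[0,0,0.4,0,0,0,0],[0,0,0.4,0.2,0,0,0],[0,0,0.4,0.2,0,0,0],[0.57,0,0.4,0.2,0,0,0],[0.57,0,0.4,0.2,0,0,0],[0.57,0,0.4,0.2,0,0,0],[0.57,0,0.4,-15,0,0,0],[0.57,0,0.4,-45,0,0,0],[0.57,0,0.4,-80,0,0,0],[0.57,30,18,-100,0,0,0],[0.57,70,41,-100,0,0,0],[0.57,110,65,-100,0,0,0],[0.57,150,88,-100,0,0,0],[0.57,190,112,-100,0,0,0],[0.57,225,133,-100,0,0,0],[0.57,248,147,-100,0,0,0],[0.57,255,150,-90,0,0,0],[0.57,255,150,-65,0,0,0],[0.57,255,150,-65,0,0,0],[0.57,255,150,-65,0,0,0]],
  ],
)

```text
time_s: 45.25
tool_pos: [0.6022, -0.0098, 0.1105]
eef_rot: [-3.14, -0.0, 1.711]
wrist_force: [-0.3, -0.5, -0.5]
opening: 0.0501
```

```bash
python3 fithome.py r b; python3 plan.py .603 -.0088 .030 .148
```

```text
per-edge [(0.37, 40), (-0.36, 40), (-0.05, 40)]
r top [ 0.4155 -0.2936  0.1377] 0.33 off home mm [0.23 0.02] dyaw -0.0038
   per-edge [(-0.28, 40), (0.21, 40), (-0.01, 36)]
r side [ 0.4159 -0.2918  0.1268] 0.26 off home mm [-0.23 -0.21] dyaw -0.0136
   per-edge [(0.11, 40), (-0.1, 39), (-0.06, 40)]
b top [ 0.4898 -0.2837  0.1438] 0.24 off home mm [ 0.22 -0.6 ] dyaw 0.0023
   per-edge [(-0.17, 40), (0.14, 40), (0.02, 32)]
b side [ 0.49   -0.2815  0.1294] 0.21 off home mm [-0.43 -0.34] dyaw -0.011
t 45.35 tcp [ 0.6036 -0.01    0.1119] rot [3.1404e+00 4.0000e-04 1.7107e+00] F [ 0.3  0.6 -0.2] open 0.0503 j [-0.06  0.24  1.88 -0.    1.02 -0.2 ]
[0.603, -0.0088, 0.03, 0.148] [1.3, -0.5, 81.9, 0.001, 0.0, -0.008]
```

View pics/d1.png

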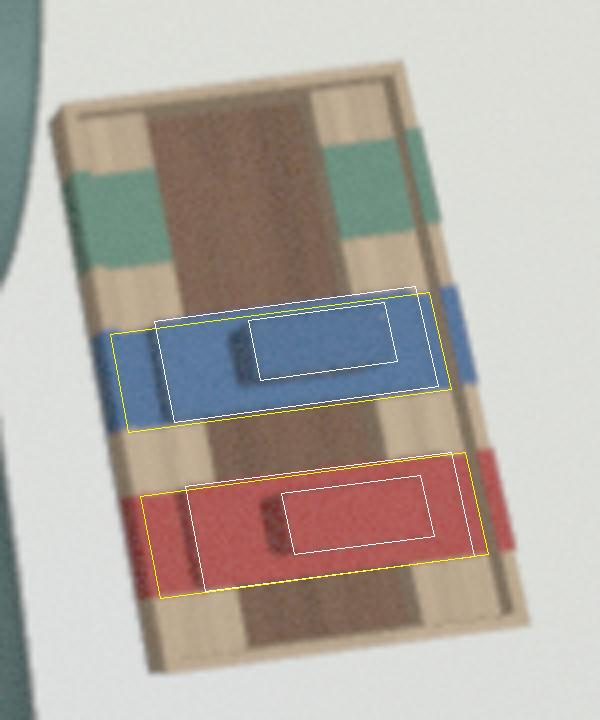

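View pics/d2.png

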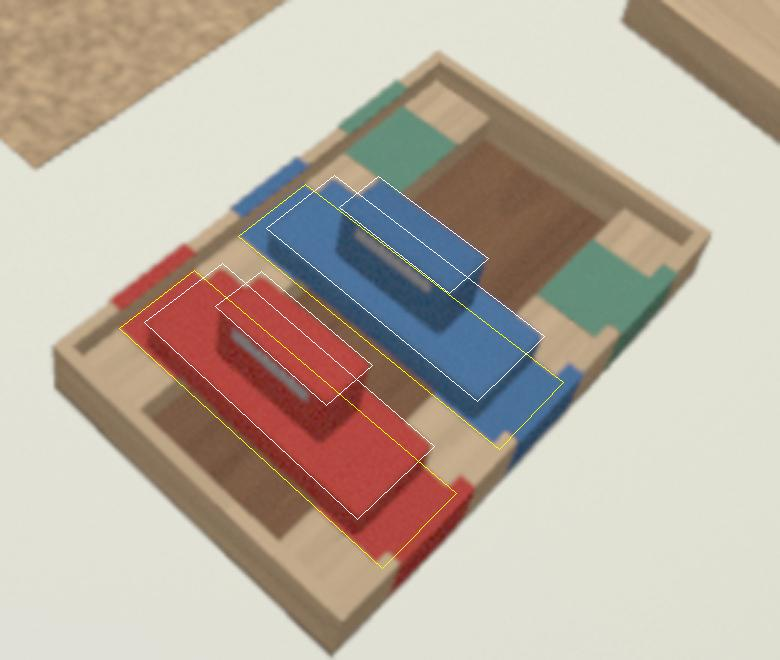

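Red and blue sit within about 0.6 mm of their homes. Next, the green weight.

>>> jog_arm(
  rows=[
    [[0.57,1.3,-0.3,35,0,0,-0.008],[0.57,1.3,-0.3,62,0,0,-0.008],[0.57,1.3,-0.3,76,0,0,-0.008],[0.57,1.3,-0.3,81,0,0,-0.008],[0.57,1.3,-0.3,81,0,0,-0.008],[0.57,1.3,-0.3,81,0,0,-0.008],[0.0,1.3,-0.3,81,0,0,-0.008],[0.0,1.3,-0.3,81,0,0,-0.008],[0.0,1.3,-0.3,81,0,0,-0.008],[0.0,1.3,-0.3,81,0,0,-0.008],[0.0,1.3,-0.3,81,0,0,-0.008]],
  ],
)

```text
time_s: 46.45
tool_pos: [0.6032, -0.0079, 0.0306]
eef_rot: [3.14, 0.0, 1.72]
wrist_force: [-0.4, 0.1, 3.9]
opening: 0.0256
```

```bash
python3 plan.py .5650 -.2720 .13 .1405
```

```text
t 46.45 tcp [ 0.6032 -0.0079  0.0306] rot [3.1405e+00 2.0000e-04 1.7199e+00] F [-0.4  0.1  3.9] open 0.0256 j [-0.05  0.34  1.93  0.    0.87 -0.2 ]
[0.565, -0.272, 0.13, 0.1405] [-255.6, -76.9, -99.5, 0.001, 0.0, 0.009]
```

>>> jog_arm(
  rows=[
    [[0,0,0,-10,0,0,0],[0,0,0,-35,0,0,0],[0,0,0,-70,0,0,0],[0,0,0,-100,0,0,0],[0,-20,-6,-100,0,0,0],[0,-55,-17,-100,0,0,0.009],[0,-95,-29,-100,0,0,0.009],[0,-135,-41,-100,0,0,0.009],[0,-175,-53,-100,0,0,0.009],[0,-212,-64,-100,0,0,0.009],[0,-238,-72,-100,0,0,0.009],[0,-251,-76,-100,0,0,0.009],[0,-254.7,-77,-100,0,0,0.009],[0,-254.7,-77,-100,0,0,0.009],[0,-254.7,-77,-70,0,0,0.009],[0,-254.7,-77,-40,0,0,0.009],[0,-254.7,-77,-30,0,0,0.009],[0,-254.7,-77,-30,0,0,0.009],[0,-254.7,-77,-30,0,0,0.009],[0,-254.7,-77,-30,0,0,0.009]],
  ],
)

```text
time_s: 48.45
tool_pos: [0.566, -0.2715, 0.062]
eef_rot: [3.139, 0.002, 1.711]
wrist_force: [1.2, -0.3, -6.4]
opening: 0.0257
```

```bash
python3 -c "
from rig import *
snapshot('side');snapshot('side')"; python3 plan.py .5649 -.2711 .0466 .1405
```

```text
t 48.55 tcp [ 0.5657 -0.2718  0.0619] rot [3.1389e+00 1.9000e-03 1.7109e+00] F [-0.5 -0.6 -5.7] open 0.026 j [-0.49  0.33  1.86  0.    0.94 -0.63]
[0.5649, -0.2711, 0.0466, 0.1405] [0.8, -0.8, 15.3, 0.003, 0.002, -0.0]
```

>>> jog_arm(
  rows=[
    [[0,0,0,6,0,0,0],[0,0,0,10,0,0,0],[0,0,0,12.5,0,0,0],[0,0,0,13.5,0,0,0],[0,0,0,13.5,0,0,0],[0,0,0,13.5,0,0,0],[0,0,0,13.5,0,0,0],[0,0,0,13.5,0,0,0]],
  ],
)

```text
time_s: 49.35
tool_pos: [0.5641, -0.2712, 0.0466]
eef_rot: [-3.141, -0.0, 1.711]
wrist_force: [-2.6, 1.2, -1.5]
opening: 0.0258
```

```bash
python3 plan.py .5649 -.2711 .0466 .1405
```

```text
t 49.35 tcp [ 0.5641 -0.2712  0.0466] rot [-3.1412e+00 -1.0000e-04  1.7109e+00] F [-2.6  1.2 -1.5] open 0.0258 j [-0.49  0.35  1.87 -0.    0.92 -0.63]
[0.5649, -0.2711, 0.0466, 0.1405] [-0.0, 0.8, -0.0, -0.0, -0.0, -0.0]
```

>>> jog_arm(
  rows=[
    [[0,0,0,-1,0,0,0],[0,0,0.8,-1,0,0,0],[0,0,0.8,-0.5,0,0,0],[0,0,0.8,0.3,0,0,0],[0,0,0.8,0.3,0,0,0],[0.57,0,0.8,0.3,0,0,0],[0.57,0,0.8,0.3,0,0,0],[0.57,0,0.8,0.3,0,0,0],[0.57,0,0.8,-15,0,0,0],[0.57,0,0.8,-45,0,0,0],[0.57,0,0.8,-80,0,0,0],[0.57,30,0,-110,0,0,0],[0.57,70,0,-120,0,0,0],[0.57,110,0,-120,0,0,0],[0.57,150,0,-120,0,0,0],[0.57,190,0,-120,0,0,0],[0.57,230,0,-120,0,0,0],[0.57,255,0,-120,0,0,0],[0.57,260,0,-120,0,0,0],[0.57,260,0,-120,0,0,0]],
  ],
)

```text
time_s: 51.35
tool_pos: [0.5285, -0.0133, 0.1676]
eef_rot: [3.14, 0.001, 1.713]
wrist_force: [-0.0, 0.2, 0.9]
opening: 0.0503
```

```bash
python3 fithome.py r b g; python3 check.py; python3 plan.py
```

```text
per-edge [(0.37, 40), (-0.36, 40), (-0.01, 40)]
r top [ 0.4155 -0.2936  0.1375] 0.33 off home mm [0.22 0.03] dyaw -0.004
   per-edge [(-0.31, 40), (0.22, 40), (-0.01, 37)]
r side [ 0.4159 -0.2918  0.1272] 0.26 off home mm [-0.25 -0.18] dyaw -0.0132
   per-edge [(0.01, 40), (0.04, 39), (-0.05, 40)]
b top [ 0.4898 -0.2836  0.1419] 0.24 off home mm [ 0.24 -0.59] dyaw 0.0004
   per-edge [(-0.18, 40), (0.14, 40), (0.0, 32)]
b side [ 0.49   -0.2815  0.1295] 0.22 off home mm [-0.44 -0.35] dyaw -0.0109
   per-edge [(0.29, 40), (-0.29, 40), (-0.02, 40)]
g top [ 0.5634 -0.2673  0.1286] 0.39 off home mm [0.41 5.27] dyaw -0.0129
   per-edge [(-0.2, 40), (0.15, 40), (-0.09, 34)]
g side [ 0.5649 -0.2747  0.1317] 0.25 off home mm [-0.36 -4.12] dyaw -0.0087
   per-edge [(0.13, 40), (0.37, 40), (0.12, 40), (0.37, 40)]
bar top [ 0.4828  0.2833 -0.0188] 0.28
   per-edge [(0.13, 40), (-0.13, 40), (0.12, 40), (-0.12, 40)]
strip top [ 0.4832  0.2834 -0.0178] 0.257
   per-edge [(0.51, 11), (-0.08, 40), (0.08, 40), (-0.08, 36)]
bar side [ 0.4827  0.2838 -0.0202] 0.267
   per-edge [(0.6, 40), (-0.0, 40), (0.88, 38)]
strip side [ 0.4839  0.2875 -0.0134] 0.634
t 51.55 tcp [ 0.5284 -0.0149  0.1667] rot [3.1412e+00 5.0000e-04 1.7095e+00] F [-0.2 -0.3 -0.3] open 0.0503 j [-0.08  0.04  1.99 -0.    1.1  -0.21]
```

View pics/d1.png

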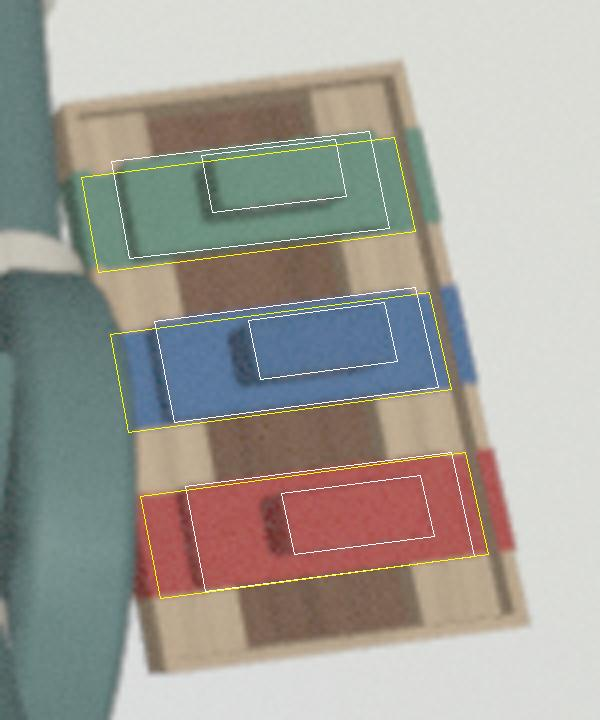

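View pics/s_a.png

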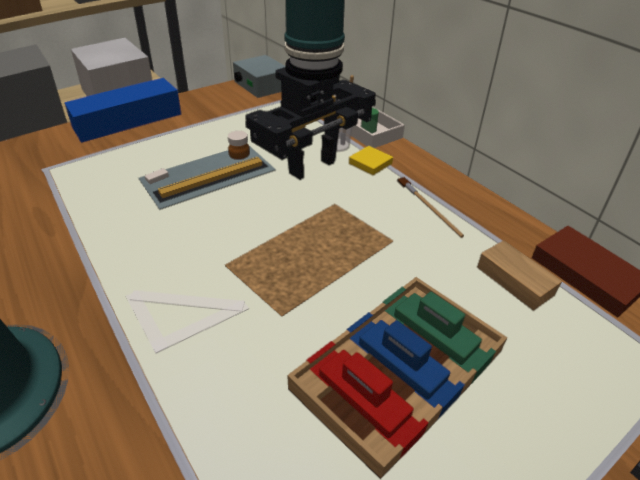

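View pics/d2.png

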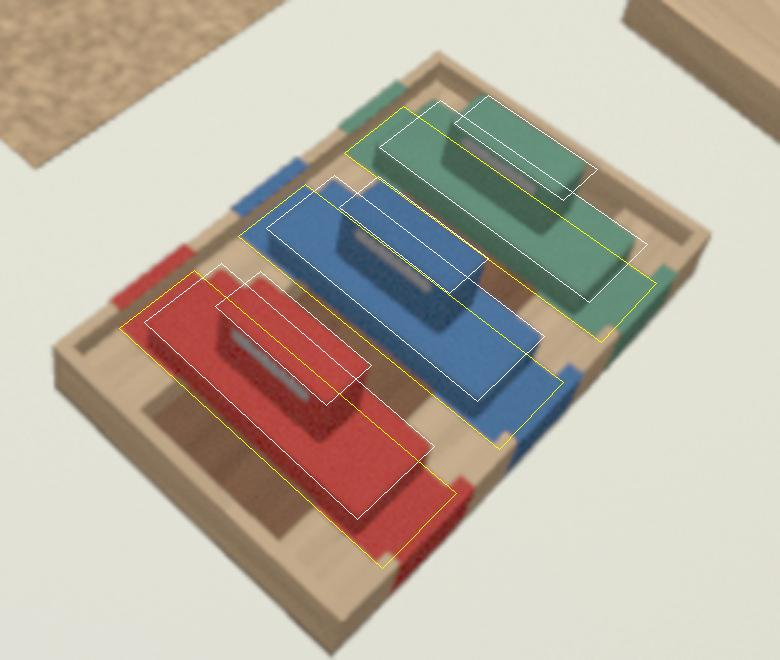

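Run:
```python
from fitw import *
T=load("th");S=load("sh"); z=.02
H={'top':np.array([.4895,-.2831,.1415]),'side':np.array([.4904,-.2811,.1404])}
G={'top':[],'side':[]}
# 1-D profile comparision: end edges, sampled along y axis of weight through x offsets, per color channel gradient
for nm,p in (("top",T),("side",S)):
    ims=prep(p,.6); h=H[nm]
    for k,cx in (('r',-.075),('b',0),('g',.075)):
        ys=np.arange(.050,.0711,.0005)
        for sgn in (1,-1):
            if nm=="side" and sgn==1: continue
            acc=0
            for dx in np.linspace(-.018,.018,25):
                P=world(np.array([[cx+dx,sgn*y,z+.02] for y in ys]),h); uv=proj(p,P)
                acc=acc+sum(np.array([map_coordinates(im,[uv[:,1],uv[:,0]],order=1) for im in ims]))
            acc=acc/25/3; print(nm,k,"end",sgn,acc[::2].round(0).astype(int).tolist())
        G[nm].append((rsegs(.046,.12,.04,cx),h,(255,255,255)))
        G[nm].append((rsegs(.026,.06,.074,cx),h,(255,255,255)))
draw(T,G['top'],"d1",(410,180,560,360),4); draw(S,G['side'],"d2",(270,260,530,480),3)
```

```text
top r end 1 [69, 69, 69, 69, 69, 69, 68, 67, 65, 62, 55, 49, 43, 42, 45, 51, 58, 63, 66, 68, 68, 68]
top r end -1 [70, 70, 70, 70, 70, 69, 68, 68, 67, 67, 68, 68, 68, 67, 66, 65, 62, 59, 57, 57, 57, 59]
top b end 1 [71, 72, 72, 71, 71, 71, 70, 68, 65, 60, 52, 46, 42, 42, 48, 55, 62, 66, 68, 69, 70, 70]
top b end -1 [71, 71, 71, 71, 71, 71, 70, 70, 69, 68, 68, 69, 69, 69, 69, 67, 65, 62, 60, 59, 59, 60]
top g end 1 [74, 74, 74, 74, 74, 74, 73, 72, 69, 64, 58, 51, 46, 46, 50, 57, 65, 70, 73, 74, 75, 75]
top g end -1 [75, 75, 75, 75, 75, 75, 74, 74, 73, 73, 74, 75, 75, 75, 74, 72, 68, 64, 61, 59, 59, 61]
side r end -1 [63, 63, 63, 63, 63, 63, 63, 63, 61, 57, 49, 41, 38, 42, 51, 63, 70, 72, 73, 73, 73, 73]
side b end -1 [67, 67, 67, 67, 67, 66, 67, 66, 64, 59, 52, 44, 41, 46, 56, 67, 75, 77, 77, 77, 77, 78]
side g end -1 [70, 70, 70, 70, 70, 70, 70, 68, 65, 60, 52, 47, 48, 55, 67, 77, 82, 84, 84, 83, 84, 84]
```

View pics/d1.png

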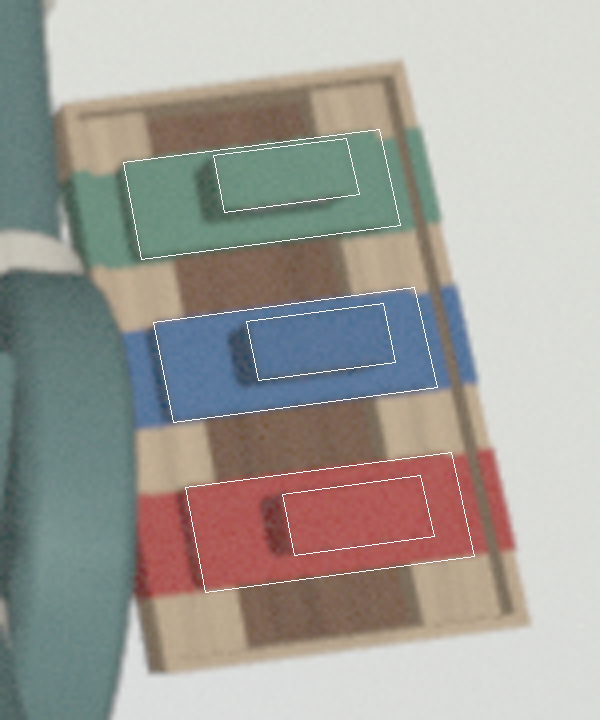

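View pics/d2.png

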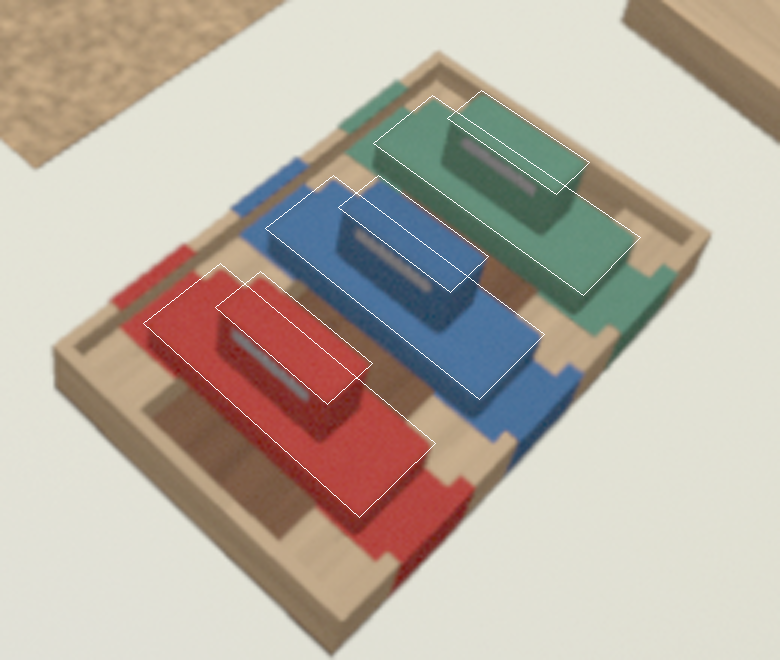

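Run:
```python
from rig import *
print(job_done()); print(read_state()["time_s"])
```

```text
the job is handed in; nothing more can be done
None
the job is handed in; nothing more can be done
```

The job is done and handed in at about 52 s of the 144 s allowed. I moved the three weights onto the cork mat and laid the straightedge on the black strip. Then I put red, blue and green back at their own homes.

**Last checks:**
- **Straightedge:** the top camera puts it within 0.5 mm and 1 mrad of the strip. The side camera disagrees slightly, suggesting about 1.5 mm sideways and 1.3 mm lengthwise. Its final fit of the strip was unreliable because the bar covers much of it, and its pixels are coarse there.
- **Red and blue weights:** both cameras put them within about 0.6 mm of home. The top camera shows them square to 4 mrad, while the side camera says about 11–13 mrad.
- **Green weight:** the automatic fit caught wrong edges along the weight's length, giving +5 mm from the top camera and −4 mm from the side. Brightness profiles at its ends matched red and blue to about 0.5–1 mm. An outline drawn at its home also lined up in both pictures. I accepted it on that basis.
- **Jar and arm:** the jar and the eraser look unmoved in the pictures, though I did not measure the jar again. At hand-in the open gripper was clear, above the empty mat.

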